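# Ready the colour probe

## Robot

A 6-joint arm with a two-finger parallel gripper is mounted at the origin on the work surface. World frame = base frame: x ahead of the robot, y to its left, z up, the work surface at z = 0. Lengths are in m, angles in rad, forces in N, time in s.
With the tool pointing down it reaches from about 0.375 to 0.975 m from the base axis. Payload 3.8 kg.
Tool frame: the origin (TCP) lies midway between the tips of the shut fingers; the grasp point (between the pads) lies 19 mm behind it; z points along the fingers, y is the direction in which the jaws open and shut (so a half turn about z gives the same grasp; the last joint's range is limited). The gripper opens to 85 mm and grips with 20 to 120 N. Pads are 22 mm wide; open, the fingers measure 114 mm over their backs; the gripper's body (76 mm by 85 mm) begins 54 mm behind the grasp point. The pads swing forward as they close: fully open they stand 13 mm farther back than shut.
Start: joints at [1.162, 0.264, 1.604, -0, 1.274, -0.037], TCP at [0.245, 0.629, 0.211] pointing down, gripper open.
Joint ranges: [-2.63, 2.63], [-0.94, 2.18], [0.31, 2.57], [-1.31, 4.45], [0, 2.66], [-2.55, 2.55]. Speed limits (rad/s): [2.57, 2.57, 3.14, 3.14, 3.14, 3.14].

## Interface

Orientations are given as a rotation vector (axis times angle).
In Python, from workcell import bot gives the robot as it stands.
- The arm moves only by the tool drive_tool, never from a script. Its argument "deltas" is a list of rows, each an object with "hand": the opening, from 0 (shut) to 1 (fully open); "offset": the shift along the world's x, y, z in cm, a list of three; "angular": the turn, a rotation vector about the world's x, y, z in degrees, a list of three. A call has 1 to 8 rows; each row is the pose to reach, as a shift and turn from the pose commanded when the call began; what a row does not reach only later rows make up. A row lasts 1/8 s, in which the tool goes at most 62.5 mm and 10.7 degrees, less where a joint would pass 70% of its speed; a pose out of reach is approached as far as the arm can. A call with a gripper value outside its range is refused whole. The fingers move at their own pace and stop on an object; "force" is the grip in N (left out, the last holds). Time passes only in rows, so rows that repeat a pose let the fingers close. It gives the time, the measured TCP pose, the force and the opening at its end, in the units of the state.
- bot.read_state(): the state, without advancing time (a new reading comes with each control period).
- bot.read_camera(name): name is "scene" or "top"; returns a dict with "frame" (420x560x3 uint8, blue, green, red), "mtx" (3x3 intrinsics, pixels), "R" (3x3) and "t" (3): a world point X has camera coordinates R X + t. Camera axes: x right, y down, z forward; pixel columns grow to the right and rows downward; lengths in m; the calibration is good to about 2 mm. A picture is of the moment at which its call begins. There is no depth.
- bot.finish_job(): hands the job in, once; it reports no verdict.
The state is a dict: "time": time; "q": joint angles; "joint_vel": joint speeds; "joint_torque": joint torques, N m; "tool_pos": TCP position; "tcp_rot": TCP orientation; "wrist_force": force on the tool from outside, world axes, zero at the start; "torque": the same for the moment, N m; "width": opening from 0.0 (shut) to 1.0 (fully open).
Only numpy, scipy, OpenCV 4.12 (cv2) and the standard library are available. Lean on these libraries where they do the work, as an engineer would, in place of code of your own. Each camera call takes 0.05 s, during which the arm holds its last target. There are 200 camera calls.

## Task

Get the colour probe ready for calibration: press every white ceramic standard rod lying on the black mat down past the sprung jaw of the clip rack until it sits fully home, one rod to a clip, any rod in any clip. Only when all rods are clipped, unscrew the dust cap from the probe's lens port, a little over two turns counter-clockwise seen from above, lift it off and leave it lying in the grey parts tray. Leave the eyepiece, the lens cell and the white tile where they are.

Things in the scene. Friction and masses are not known exactly. Their poses are not given: they have to be found in the camera images.
- rod0: White ceramic standard rod, 14 mm diameter, 124 mm long, with a square steel ferrule 18 x 18 mm, 12 mm long, on each end (104..124 mm of the length; so it does not roll); 60 g. Origin at its middle, x along its length. Two or three such rods are present, all alike, lying on the mat with the origin 9 mm above the mat's top. Grasp it across its middle, also inside the rack.
- rod1: White ceramic standard rod, 14 mm diameter, 124 mm long, with a square steel ferrule 18 x 18 mm, 12 mm long, on each end (104..124 mm of the length; so it does not roll); 60 g. Origin at its middle, x along its length. Two or three such rods are present, all alike, lying on the mat with the origin 9 mm above the mat's top. Grasp it across its middle, also inside the rack.
- rod2: White ceramic standard rod, 14 mm diameter, 124 mm long, with a square steel ferrule 18 x 18 mm, 12 mm long, on each end (104..124 mm of the length; so it does not roll); 60 g. Origin at its middle, x along its length. Two or three such rods are present, all alike, lying on the mat with the origin 9 mm above the mat's top. Grasp it across its middle, also inside the rack.
- mat: Black rubber mat 170 x 220 mm, 3 mm thick, fixed; origin under its centre, rods lie roughly along its x.
- rack: Fixed clip rack: dark steel base 120 (x) x 190 (y) x 10 mm, origin under its centre, three clips 60 mm apart along y. A clip has two forks 12 mm wide, 36 mm either side of its middle (60 mm between them is free for fingers, down to the hinge bar 19 mm above the bench). Each fork: a saddle, a rigid prong on the -y side up to 20 mm above the seated rod's axis, a black jaw arm on the +y side.
- clip0 (a point): Where the middle of the rod's axis lies when it is fully home in clip 0, 40 mm above the bench, axes as the rack's. The rod goes in from straight above, along the rack's x; it must be within about 7 mm lengthwise, as the ferrules lie outside the forks. Pushing it past the jaw takes about 5 to 8 N.
- clip1 (a point): Where the middle of the rod's axis lies when it is fully home in clip 1, 40 mm above the bench, axes as the rack's. The rod goes in from straight above, along the rack's x; it must be within about 7 mm lengthwise, as the ferrules lie outside the forks. Pushing it past the jaw takes about 5 to 8 N.
- clip2 (a point): Where the middle of the rod's axis lies when it is fully home in clip 2, 40 mm above the bench, axes as the rack's. The rod goes in from straight above, along the rack's x; it must be within about 7 mm lengthwise, as the ferrules lie outside the forks. Pushing it past the jaw takes about 5 to 8 N.
- jaw0 (a joint): Opening angle of the black sprung jaw of clip 0 (rad), hinged about the rack's x: 0 closed, about 0.03 to 0.07 while a rod passes its nose, back near 0 when the rod is home. The jaw's flared tips reach 66 mm above the bench.
- jaw1 (a joint): Opening angle of the black sprung jaw of clip 1 (rad), hinged about the rack's x: 0 closed, about 0.03 to 0.07 while a rod passes its nose, back near 0 when the rod is home. The jaw's flared tips reach 66 mm above the bench.
- jaw2 (a joint): Opening angle of the black sprung jaw of clip 2 (rad), hinged about the rack's x: 0 closed, about 0.03 to 0.07 while a rod passes its nose, back near 0 when the rod is home. The jaw's flared tips reach 66 mm above the bench.
- probe: Colour probe head, fixed: white box 100 x 96 x 40 mm with a black eyepiece stub on its +y side (reaching 92 mm from the origin, below the box's top) and a threaded lens port standing up from its top. Origin under the box's centre, which is also the port's axis.
- port (a point): Foot of the lens port on its axis, 40 mm above the bench. The port is 29 mm high and 40.5 mm wide over its coarse right-hand thread of 9 mm per turn.
- cap: Black twelve-sided dust cap 50 mm across flats, 34 mm high, 60 g, loose, open below; origin at the centre of its lower edge, z up. At the start screwed on, lower edge about 0.5 mm above the box. It rises 9 mm per turn, has 2 mm of play up and down, stays where it is left, is free after 1.9 to 2.2 turns (18 mm risen); lift 15 mm more to clear the port. Grip it round its sides from above.
- cap_centre (a point): Centre of the cap, 17 mm above its lower edge on its axis.
- tray: Grey open parts tray, fixed, 125 x 125 x 14 mm outside, walls 4 mm; origin under its centre.
- tray_in (a point): Centre of the tray's inner floor, about 4 mm above the bench.
- eyepiece: Bystander: black eyepiece, 34 mm wide, 48 mm high, standing beyond the work.
- lens_cell: Bystander: aluminium lens ring 48 mm wide, 12 mm high.
- white_tile: Bystander: white reference tile in a black frame, 50 x 50 x 10 mm.
Mind the look-alikes: they are no part of the job. Leave any blue, brown or turquoise look-alike of the rod0 alone.

How it is judged:
On the way, in this order (a step that is already met when the one before it is completed fails the run):
1. every rod present is home in a clip while the dust cap is still screwed on (((x of rod0 in the frame of clip0 between -0.011 and 0.011 m and y of rod0 in the frame of clip0 between -0.004 and 0.004 m and z of rod0 in the frame of clip0 between -0.004 and 0.003 m and angle between the x axis of rod0 and the x axis of rack, either way round below 0.08 rad) or (x of rod0 in the frame of clip1 between -0.011 and 0.011 m and y of rod0 in the frame of clip1 between -0.004 and 0.004 m and z of rod0 in the frame of clip1 between -0.004 and 0.003 m and angle between the x axis of rod0 and the x axis of rack, either way round below 0.08 rad) or (x of rod0 in the frame of clip2 between -0.011 and 0.011 m and y of rod0 in the frame of clip2 between -0.004 and 0.004 m and z of rod0 in the frame of clip2 between -0.004 and 0.003 m and angle between the x axis of rod0 and the x axis of rack, either way round below 0.08 rad)) and ((x of rod1 in the frame of clip0 between -0.011 and 0.011 m and y of rod1 in the frame of clip0 between -0.004 and 0.004 m and z of rod1 in the frame of clip0 between -0.004 and 0.003 m and angle between the x axis of rod1 and the x axis of rack, either way round below 0.08 rad) or (x of rod1 in the frame of clip1 between -0.011 and 0.011 m and y of rod1 in the frame of clip1 between -0.004 and 0.004 m and z of rod1 in the frame of clip1 between -0.004 and 0.003 m and angle between the x axis of rod1 and the x axis of rack, either way round below 0.08 rad) or (x of rod1 in the frame of clip2 between -0.011 and 0.011 m and y of rod1 in the frame of clip2 between -0.004 and 0.004 m and z of rod1 in the frame of clip2 between -0.004 and 0.003 m and angle between the x axis of rod1 and the x axis of rack, either way round below 0.08 rad)) and ((x of rod2 in the frame of clip0 between -0.011 and 0.011 m and y of rod2 in the frame of clip0 between -0.004 and 0.004 m and z of rod2 in the frame of clip0 between -0.004 and 0.003 m and angle between the x axis of rod2 and the x axis of rack, either way round below 0.08 rad) or (x of rod2 in the frame of clip1 between -0.011 and 0.011 m and y of rod2 in the frame of clip1 between -0.004 and 0.004 m and z of rod2 in the frame of clip1 between -0.004 and 0.003 m and angle between the x axis of rod2 and the x axis of rack, either way round below 0.08 rad) or (x of rod2 in the frame of clip2 between -0.011 and 0.011 m and y of rod2 in the frame of clip2 between -0.004 and 0.004 m and z of rod2 in the frame of clip2 between -0.004 and 0.003 m and angle between the x axis of rod2 and the x axis of rack, either way round below 0.08 rad)) and z of cap in the frame of probe below 0.052 m and horizontal distance between cap and port below 0.008 m), for 0.2 s.
2. the cap is unscrewed and lifted clear of the port (distance between cap and port above 0.033 m), for 0.1 s.
At the end, for the whole second after the job is handed in: Every rod present sits fully home in a clip of its own (axis within 3 mm above, 4 mm beside and 11 mm along of the clip's point, parallel to the rack within 0.08 rad) and the cap rests in the tray (centre within 45 mm of the tray's centre and under 35 mm above its floor), at rest (((x of rod0 in the frame of clip0 between -0.011 and 0.011 m and y of rod0 in the frame of clip0 between -0.004 and 0.004 m and z of rod0 in the frame of clip0 between -0.004 and 0.003 m and angle between the x axis of rod0 and the x axis of rack, either way round below 0.08 rad) or (x of rod0 in the frame of clip1 between -0.011 and 0.011 m and y of rod0 in the frame of clip1 between -0.004 and 0.004 m and z of rod0 in the frame of clip1 between -0.004 and 0.003 m and angle between the x axis of rod0 and the x axis of rack, either way round below 0.08 rad) or (x of rod0 in the frame of clip2 between -0.011 and 0.011 m and y of rod0 in the frame of clip2 between -0.004 and 0.004 m and z of rod0 in the frame of clip2 between -0.004 and 0.003 m and angle between the x axis of rod0 and the x axis of rack, either way round below 0.08 rad)) and ((x of rod1 in the frame of clip0 between -0.011 and 0.011 m and y of rod1 in the frame of clip0 between -0.004 and 0.004 m and z of rod1 in the frame of clip0 between -0.004 and 0.003 m and angle between the x axis of rod1 and the x axis of rack, either way round below 0.08 rad) or (x of rod1 in the frame of clip1 between -0.011 and 0.011 m and y of rod1 in the frame of clip1 between -0.004 and 0.004 m and z of rod1 in the frame of clip1 between -0.004 and 0.003 m and angle between the x axis of rod1 and the x axis of rack, either way round below 0.08 rad) or (x of rod1 in the frame of clip2 between -0.011 and 0.011 m and y of rod1 in the frame of clip2 between -0.004 and 0.004 m and z of rod1 in the frame of clip2 between -0.004 and 0.003 m and angle between the x axis of rod1 and the x axis of rack, either way round below 0.08 rad)) and ((x of rod2 in the frame of clip0 between -0.011 and 0.011 m and y of rod2 in the frame of clip0 between -0.004 and 0.004 m and z of rod2 in the frame of clip0 between -0.004 and 0.003 m and angle between the x axis of rod2 and the x axis of rack, either way round below 0.08 rad) or (x of rod2 in the frame of clip1 between -0.011 and 0.011 m and y of rod2 in the frame of clip1 between -0.004 and 0.004 m and z of rod2 in the frame of clip1 between -0.004 and 0.003 m and angle between the x axis of rod2 and the x axis of rack, either way round below 0.08 rad) or (x of rod2 in the frame of clip2 between -0.011 and 0.011 m and y of rod2 in the frame of clip2 between -0.004 and 0.004 m and z of rod2 in the frame of clip2 between -0.004 and 0.003 m and angle between the x axis of rod2 and the x axis of rack, either way round below 0.08 rad)) and horizontal distance between cap_centre and tray_in below 0.045 m and z of cap_centre in the frame of tray_in between 0.005 and 0.035 m and linear speed of cap below 0.03 m/s); the robot touches nothing.
It fails at once if the eyepiece was moved more than 30 mm (distance of eyepiece from where it was at the start of the episode above 0.03 m).
It fails at once if the lens cell was moved more than 30 mm (distance of lens_cell from where it was at the start of the episode above 0.03 m).
It fails at once if the white tile was moved more than 30 mm (distance of white_tile from where it was at the start of the episode above 0.03 m).
Of rod0, rod1, rod2 only 2 to 3 are there at a start; the rules pass over those that are not, and their reading is None.
At some moment in a run one of rod0, rod1, rod2 may be knocked a few centimetres aside while the robot is not near it.
Once in a run the grip may slacken for a moment while it holds something.
It also fails if it takes over 210 s, if anything falls off the work surface, if the arm or the gripper's body presses on something with over 40 N, if the wrist force passes 120 N, or if a joint passes its speed limit or range.

## Working session

There is one attempt and no reset: what is moved stays moved. The work goes in short steps, Python scripts to look and compute and a tool call to move; the robot and the scene stay as the last step left them, time stands still between calls to the robot, and variables do not carry over. Pictures are saved under pics/ and viewed, about 12 in all and at most 16, crops included, and the job is handed in when it is done.

Besides the shell and the picture viewer there is one more tool, called after "Call:" as name([rows], argument=value, ...), one row to a line, values as JSON. drive_tool: Moves the arm, as the interface text tells. Its arguments: {"type":"object","properties":{"deltas":{"type":"array"},"force":{"type":"number"}},"required":["deltas"]}

```bash
mkdir -p pics; cat > h.py <<'E'
import numpy as np, cv2
from workcell import bot
def cam(n):
    c=bot.read_camera(n); return c
def ray(c,u,v,z):
    d=np.linalg.inv(c["mtx"])@[u,v,1.]; R=np.array(c["R"]); o=-R.T@np.array(c["t"]); d=R.T@d
    return o+d*(z-o[2])/d[2]
def proj(c,X):
    p=np.array(c["mtx"])@(np.array(c["R"])@np.array(X)+np.array(c["t"])); return p[:2]/p[2]
E
python3 - <<'E'
from h import *
import pickle
for n in("top","scene"):
    c=cam(n); cv2.imwrite(f"pics/{n}0.png",c["frame"]); pickle.dump(c,open(f"{n}0.pkl","wb"))
    print(n,-np.array(c["R"]).T@c["t"],ray(c,280,210,0))
s=bot.read_state();print(s["time"],s["tool_pos"],s["tcp_rot"],s["wrist_force"],s["width"])
E
```

```text
top [ 0.35824648 -0.12989992  0.99569765] [ 0.54475331 -0.09995375  0.        ]
scene [1.10089563 0.23400623 0.95136736] [ 0.4755357 -0.1427671  0.       ]
0.1 [0.24494905 0.6282115  0.20955732] [-0.58059198 -3.08701088  0.00320658] [ 0.05508285  0.42536455 -0.22522406] 0.9995106939112988
```

View pics/top0.png

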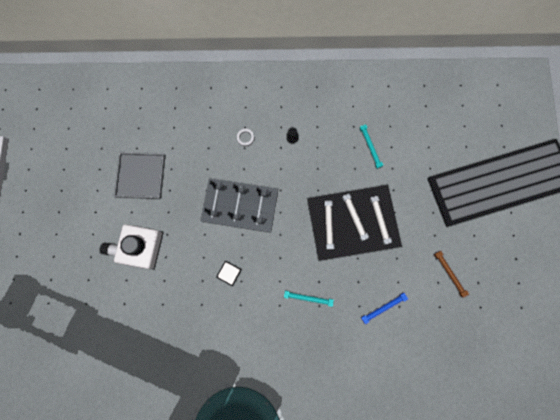

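View pics/scene0.png

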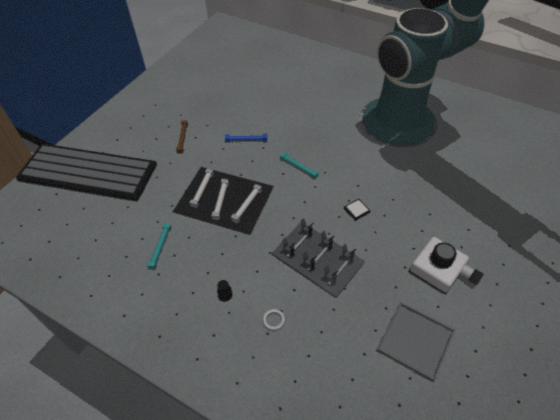

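```bash
python3 - <<'E'
from h import *
import pickle
c=pickle.load(open("top0.pkl","rb")); f=c["frame"]; s=pickle.load(open("scene0.pkl","rb"))
a=cv2.resize(f[165:270,90:400],None,fx=2.58,fy=2.58,interpolation=cv2.INTER_CUBIC)
b=cv2.resize(s["frame"][215:300,265:385],None,fx=4,fy=4,interpolation=cv2.INTER_CUBIC)
can=np.zeros((271+340,800,3),np.uint8); can[:a.shape[0],:min(800,a.shape[1])]=a[:271,:800]; can[271:,:480]=b
cv2.imwrite("pics/crop.png",can[:600])
m=(f.min(2)>140).astype(np.uint8); m[:130]=0;m[:,:300]=0;m[:,410:]=0
n,l,st,ce=cv2.connectedComponentsWithStats(m)
for i in range(1,n):
    if st[i,4]<30: continue
    r=cv2.minAreaRect(np.argwhere(l==i)[:,::-1].astype(np.float32)); bx=cv2.boxPoints(r)
    P=np.array([ray(c,u,v,.012) for u,v in bx])[:,:2]; ctr=ray(c,*r[0],.012)[:2]
    e=P[1]-P[0]; e2=P[2]-P[1]; e=e if np.hypot(*e)>np.hypot(*e2) else e2
    print("white",st[i,4],np.round(r[0],1),ctr.round(4),"len",np.hypot(*e).round(4),"ang",np.degrees(np.arctan2(*e[::-1])).round(1))
g=cv2.cvtColor(f,cv2.COLOR_BGR2GRAY)
print([g[y,x] for y,x in((185,212),(222,260),(218,205),(170,140),(190,150),(245,170),(225,190))])
E
```

```text
white 210 [308.5 147.5] [ 0.7142 -0.1766] len 0.0994 ang -0.3
white 53 [319.1 133.7] [ 0.7533 -0.2057] len 0.0489 ang -106.3
white 930 [372.9 161.5] [ 0.6739 -0.3476] len 0.2104 ang -81.0
white 112 [323.7 150.4] [ 0.7056 -0.2175] len 0.0622 ang -24.4
white 30 [380. 149.] [ 0.7086 -0.3679] len 0.0225 ang -2.5
white 77 [359.  163.5] [ 0.6684 -0.3106] len 0.0625 ang -137.6
white 35 [368.6 159.6] [ 0.6792 -0.3366] len 0.0318 ang -123.2
white 40 [310.5 168.9] [ 0.654  -0.1813] len 0.0384 ang -24.1
white 45 [395.9 198.9] [ 0.5716 -0.403 ] len 0.0358 ang -172.0
white 264 [355.2 216.5] [ 0.5252 -0.2959] len 0.1256 ang -158.4
white 270 [380.7 219.6] [ 0.5169 -0.3613] len 0.1255 ang -166.0
white 259 [329.  224.5] [ 0.5041 -0.2275] len 0.1238 ang -178.6
white 216 [404.8 226. ] [ 0.5001 -0.4221] len 0.104 ang -172.2
white 38 [308.8 235.3] [ 0.4759 -0.175 ] len 0.0294 ang -39.9
white 504 [322. 264.] [ 0.4025 -0.2079] len 0.1213 ang -0.3
white 30 [350.5 260. ] [ 0.4128 -0.2804] len 0.0228 ang -89.8
white 405 [395.3 280. ] [ 0.3633 -0.3907] len 0.0969 ang 179.4
white 35 [346.7 271.9] [ 0.3828 -0.2698] len 0.027 ang -68.4
white 33 [333.2 278.1] [ 0.3672 -0.2354] len 0.0233 ang -37.8
white 40 [341.2 288.1] [ 0.3426 -0.2549] len 0.0337 ang -177.1
white 50 [305.8 289.3] [ 0.3391 -0.1661] len 0.0229 ang -34.4
white 33 [357.8 292.2] [ 0.3328 -0.2961] len 0.0324 ang -152.5
white 118 [398.5 312. ] [ 0.2855 -0.3945] len 0.0715 ang -59.0
white 277 [374.5 328.8] [ 0.245  -0.3339] len 0.0881 ang -73.7
white 33 [397.8 321.3] [ 0.2634 -0.3916] len 0.0193 ang -46.9
white 338 [369.1 347.9] [ 0.2002 -0.3191] len 0.105 ang -41.5
white 91 [391.9 354.5] [ 0.1856 -0.3734] len 0.0655 ang -60.3
white 102 [352.3 368.3] [ 0.1529 -0.2768] len 0.0569 ang -134.2
[np.uint8(45), np.uint8(78), np.uint8(97), np.uint8(125), np.uint8(122), np.uint8(141), np.uint8(146)]
```

View pics/crop.png

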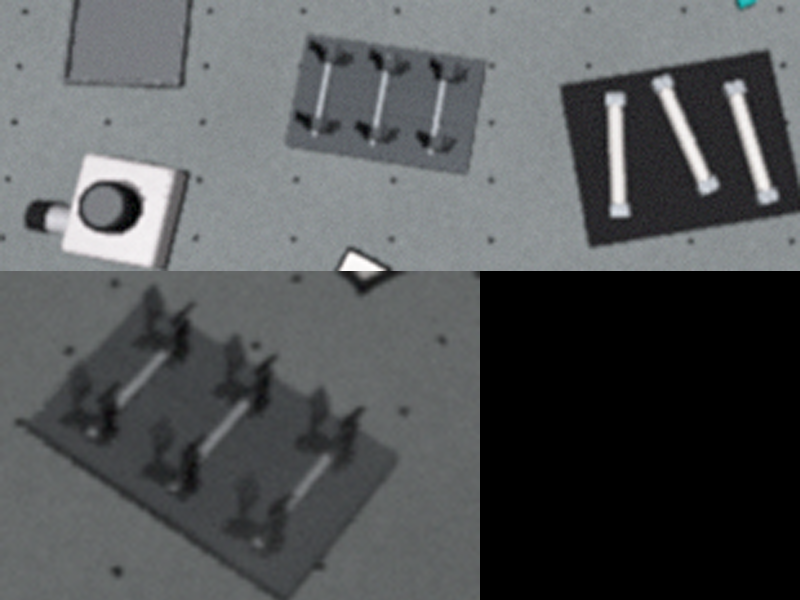

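```bash
cat >> h.py <<'E'
def rectfit(c,mask,z):
    n,l,st,ce=cv2.connectedComponentsWithStats(mask.astype(np.uint8)); i=1+np.argmax(st[1:,4])
    k=cv2.findContours((l==i).astype(np.uint8),cv2.RETR_EXTERNAL,cv2.CHAIN_APPROX_NONE)[0][0][:,0]
    P=np.array([ray(c,u,v,z)[:2] for u,v in k],np.float32)*1000
    return cv2.minAreaRect(P)
E
python3 - <<'E'
from h import *
import pickle
T=pickle.load(open("top0.pkl","rb")); S=pickle.load(open("scene0.pkl","rb"))
def roi(c,x0,x1,y0,y1,th,lo=False):
    g=cv2.GaussianBlur(cv2.cvtColor(c["frame"],cv2.COLOR_BGR2GRAY),(3,3),0); m=np.zeros(g.shape,bool)
    m[y0:y1,x0:x1]=(g[y0:y1,x0:x1]<th) if not lo else (g[y0:y1,x0:x1]>th); return cv2.morphologyEx(m.astype(np.uint8),cv2.MORPH_CLOSE,np.ones((5,5)))
for n,c,r in(("T",T,(190,292,165,245)),("S",S,(265,375,215,300))):
    g=cv2.cvtColor(c["frame"],cv2.COLOR_BGR2GRAY); a=g[r[2]:r[3],r[0]:r[1]]
    th=cv2.threshold(a,0,255,cv2.THRESH_OTSU)[0]; print(n,"otsu",th,rectfit(c,roi(c,*r,th+(8 if n=="T" else 0)),.010))
# tray
for n,c,r in(("T",T,(105,175,140,210)),("S",S,(370,460,300,385))):
    a=cv2.cvtColor(c["frame"],cv2.COLOR_BGR2GRAY)[r[2]:r[3],r[0]:r[1]]; th=cv2.threshold(a,0,255,cv2.THRESH_OTSU)[0]
    print("tray",n,th,rectfit(c,roi(c,*r,th),.014))
for n,c,r in(("T",T,(100,165,220,272)),("S",S,(405,490,235,295))):
    a=cv2.cvtColor(c["frame"],cv2.COLOR_BGR2GRAY)[r[2]:r[3],r[0]:r[1]]; th=cv2.threshold(a,0,255,cv2.THRESH_OTSU)[0]
    print("box",n,th,rectfit(c,roi(c,*r,170,True),.040))
# rods from scene check + overlays
b=cv2.resize(S["frame"][160:300,170:385],None,fx=3.7,fy=3.7,interpolation=cv2.INTER_CUBIC); cv2.imwrite("pics/s2.png",b)
E
```

```text
T otsu 116.0 ((547.8768310546875, 1.7068023681640625), (210.7450408935547, 140.38414001464844), 81.0572738647461)
S otsu 81.0 ((555.5603637695312, 4.8784942626953125), (209.09654235839844, 137.58038330078125), 81.2273178100586)
tray T 129.0 ((645.1121215820312, 277.9969787597656), (132.99720764160156, 144.92259216308594), 87.89820098876953)
tray S 81.0 ((647.5305786132812, 281.73748779296875), (124.6408920288086, 131.25830078125), 88.37071228027344)
box T 174.0 ((446.700927734375, 275.62127685546875), (113.51402282714844, 98.27340698242188), 79.45218658447266)Traceback (most recent call last):
  File "<stdin>", line 16, in <module>
  File "h.py", line 11, in rectfit
    n,l,st,ce=cv2.connectedComponentsWithStats(mask.astype(np.uint8)); i=1+np.argmax(st[1:,4])
                                                                           ~~~~~~~~~^^^^^^^^^^
    return _wrapfunc(a, 'argmax', axis=axis, out=out, **kwds)
    return bound(*args, **kwds)
ValueError: attempt to get argmax of an empty sequence
```

```bash
cat > rack.py <<'E'
from h import *
import pickle
T=pickle.load(open("top0.pkl","rb")); S=pickle.load(open("scene0.pkl","rb"))
q=np.array([(308,36),(486,62),(467,173),(287,146)])/2.58+[90,165]
P=np.array([ray(T,u,v,.010)[:2] for u,v in q]); print("top corners",P.round(4).tolist(),P.mean(0).round(4))
print("sides",[np.hypot(*(P[i]-P[i-1])).round(4) for i in range(4)])
# scene crop corners: left(22,420)->  bottom(288,598) right(398,458), offset y 271, scale 4
q=np.array([(18,422),(288,600),(398,458),(130,300)]); q=(q-[0,271])/4+[265,215]
P2=np.array([ray(S,u,v,.010)[:2] for u,v in q]); print("scene",P2.round(4).tolist(),P2.mean(0).round(4))
print("sides",[np.hypot(*(P2[i]-P2[i-1])).round(4) for i in range(4)])
E
python3 rack.py
python3 - <<'E'
from h import *
import pickle
T=pickle.load(open("top0.pkl","rb")); S=pickle.load(open("scene0.pkl","rb"))
def draw(c,x0,y0,w,h,k,ctr,ang):
    b=cv2.resize(c["frame"][y0:y0+h,x0:x0+w],None,fx=k,fy=k,interpolation=cv2.INTER_CUBIC)
    ca,sa=np.cos(ang),np.sin(ang); R=np.array([[ca,-sa],[sa,ca]])
    W=lambda x,y,z:np.append(np.array(ctr)+R@[x,y],z)
    px=lambda X:tuple(int(v) for v in (proj(c,X)-[x0,y0])*k)
    for z,col in((.01,(0,255,255)),):
        pts=[px(W(x,y,z)) for x,y in((.06,.095),(.06,-.095),(-.06,-.095),(-.06,.095))]
        cv2.polylines(b,[np.array(pts)],True,col,1)
    for y in(-.06,0,.06):
        cv2.line(b,px(W(-.06,y,.04)),px(W(.06,y,.04)),(0,0,255),1)
        for x in(-.036,.036): cv2.circle(b,px(W(x,y,.04)),3,(0,255,0),1)
    return b
ctr=(.553,.003);ang=np.radians(-8.5)
a=draw(T,190,165,105,80,5,ctr,ang); b=draw(S,262,210,125,95,5,ctr,ang)
can=np.zeros((600,800,3),np.uint8); a=cv2.resize(a,None,fx=.72,fy=.72);b=cv2.resize(b,None,fx=.67,fy=.67)
can[:a.shape[0],:a.shape[1]]=a; can[:b.shape[0],800-b.shape[1]:]=b; cv2.imwrite("pics/ov.png",can[:330])
E
```

```text
top corners [[0.628, 0.09], [0.5996, -0.0957], [0.4845, -0.0771], [0.5121, 0.107]] [0.556  0.0061]
sides [np.float64(0.1171), np.float64(0.1878), np.float64(0.1166), np.float64(0.1862)]
scene [[0.607, -0.0966], [0.6346, 0.0958], [0.5193, 0.1127], [0.4946, -0.0808]] [0.5639 0.0078]
sides [np.float64(0.1135), np.float64(0.1943), np.float64(0.1165), np.float64(0.1951)]
```

View pics/ov.png

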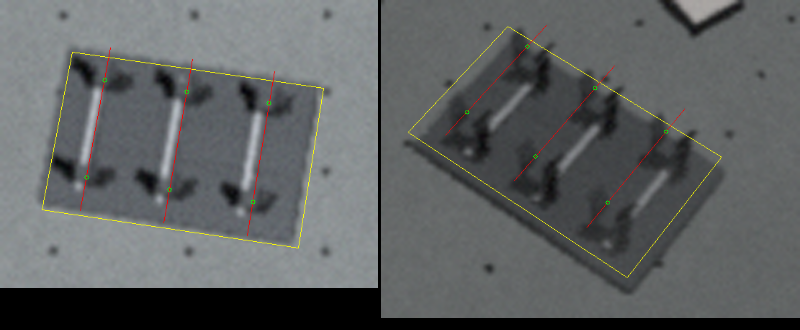

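```bash
cat >> h.py <<'E'
def rods(c,n):
    "white rods on the mat: centre px, angle, world at z=.012"
    f=c["frame"]; b=cv2.GaussianBlur(f,(3,3),0).astype(int)
    r=dict(top=(300,410,180,262),scene=(170,278,160,235))[n]; th=dict(top=130,scene=100)[n]
    m=np.zeros(f.shape[:2],np.uint8); m[r[2]:r[3],r[0]:r[1]]=b.min(2)[r[2]:r[3],r[0]:r[1]]>th
    k,l,st,ce=cv2.connectedComponentsWithStats(m); out=[]
    for i in range(1,k):
        if not 120<st[i,4]<600: continue
        q=cv2.minAreaRect(np.argwhere(l==i)[:,::-1].astype(np.float32)); bx=[ray(c,u,v,.014)[:2] for u,v in cv2.boxPoints(q)]
        e=max((bx[1]-bx[0],bx[2]-bx[1]),key=lambda e:np.hypot(*e))
        out.append((np.mean(bx,0).round(4).tolist(),"len",round(float(np.hypot(*e)),4),"ang",round(float((np.degrees(np.arctan2(e[1],e[0]))+90)%180-90),1)))
    return out
E
python3 - <<'E'
from h import *
import pickle
for n in("top","scene"):
    c=pickle.load(open(n+"0.pkl","rb")); print(n,*rods(c,n),sep="\n")
# landmarks in both views on bench plane: mat outline, tile, box
for n,r in(("top",(295,412,175,270)),("scene",(165,285,160,240))):
    c=pickle.load(open(n+"0.pkl","rb")); g=cv2.cvtColor(c["frame"],cv2.COLOR_BGR2GRAY); m=np.zeros(g.shape,np.uint8)
    m[r[2]:r[3],r[0]:r[1]]=g[r[2]:r[3],r[0]:r[1]]<(70 if n=="top" else 50)
    m=cv2.morphologyEx(m,cv2.MORPH_CLOSE,np.ones((9,9))); print("mat",n,rectfit(c,m,.003))
E
```

```text
top
([0.525, -0.2955], 'len', 0.1243, 'ang', 21.6)
([0.5172, -0.3607], 'len', 0.125, 'ang', 14.0)
([0.5045, -0.2273], 'len', 0.1234, 'ang', 1.4)
scene
([0.5124, -0.4306], 'len', 0.1309, 'ang', 11.1)
([0.3807, -0.2335], 'len', 0.0815, 'ang', 20.2)
([0.5129, -0.3629], 'len', 0.1279, 'ang', 15.0)
([0.5236, -0.2966], 'len', 0.1231, 'ang', 22.0)
([0.5022, -0.2281], 'len', 0.1232, 'ang', 1.5)
([0.635, -0.3049], 'len', 0.1309, 'ang', -78.2)
mat top ((513.0665283203125, -292.6464538574219), (167.15090942382812, 217.84210205078125), 9.712312698364258)
mat scene ((516.235595703125, -292.17724609375), (167.25982666015625, 217.7755889892578), 9.740642547607422)
```

The mat at (355,220) holds three white rods with steel ferrules: (329,225), (355,217) and (381,220). Their lengths measure 123–125 mm in both views. The look-alikes are turquoise (371,146) and (308,298), blue (384,308) and brown (451,273), and I'll leave those alone. The black jaws are on the rack's +y side, which is left in the top view. The rack is centred near (0.558, 0.006) and turned −8.5°.

Call:
drive_tool([
  {"hand":1,"offset":[13,-43,0],"angular":[0,0,-80]},
  {"hand":1,"offset":[13,-43,0],"angular":[0,0,-80]},
  {"hand":1,"offset":[13,-43,0],"angular":[0,0,-80]},
  {"hand":0.6,"offset":[13,-43,0],"angular":[0,0,-80]},
  {"hand":0.5,"offset":[13,-43,0],"angular":[0,0,-80]},
  {"hand":0.45,"offset":[13,-43,0],"angular":[0,0,-80]},
  {"hand":0.45,"offset":[13,-43,0],"angular":[0,0,-80]},
  {"hand":0.45,"offset":[13,-43,0],"angular":[0,0,-80]},
], force=60)

```text
time: 1.1
tool_pos: [0.3755, 0.1954, 0.2104]
tcp_rot: [2.437, 1.981, -0.001]
wrist_force: [-0.3, 0.4, 0.3]
width: 0.453
```

Call:
drive_tool([
  {"hand":0.45,"offset":[12.9,-42.7,0],"angular":[0,0,-77.3]},
  {"hand":0.45,"offset":[12.9,-42.7,0],"angular":[0,0,-77.3]},
  {"hand":0.45,"offset":[12.9,-42.7,0],"angular":[0,0,-77.3]},
  {"hand":0.45,"offset":[12.9,-42.7,0],"angular":[0,0,-77.3]},
  {"hand":0.45,"offset":[12.9,-42.7,0],"angular":[0,0,-77.3]},
  {"hand":0.45,"offset":[12.9,-42.7,0],"angular":[0,0,-77.3]},
  {"hand":0.45,"offset":[12.9,-42.7,-9],"angular":[0,0,-77.3]},
  {"hand":0.45,"offset":[12.9,-42.7,-12],"angular":[0,0,-77.3]},
])

```text
time: 2.1
tool_pos: [0.504, -0.2249, 0.1049]
tcp_rot: [3.139, 0.031, 0.006]
wrist_force: [0.1, 0.2, 0.3]
width: 0.448
```

```bash
cat >> h.py <<'E'
def st():
    from scipy.spatial.transform import Rotation as Ro
    s=bot.read_state(); y=Ro.from_rotvec(s["tcp_rot"]).as_matrix()
    print("t",s["time"],"tcp",np.round(s["tool_pos"],4),"yaw",np.degrees(np.arctan2(-y[0,1],y[1,1])).round(1),"tilt",np.round(y[:,2],3),"F",np.round(s["wrist_force"],1),"w",round(s["width"],3),"q6",round(s["q"][5],2)); return s
E
python3 -c "
from h import *
st()
for n in('top','scene'):
  c=cam(n); cv2.imwrite(f'pics/{n}1.png',c['frame']); print(*rods(c,n),sep='\n')
"
```

```text
t 2.1 tcp [ 0.504  -0.2249  0.1049] yaw -178.9 tilt [ 0.004 -0.002 -1.   ] F [0.1 0.2 0.3] w 0.448 q6 1.09
([0.6039, -0.1846], 'len', 0.0635, 'ang', 89.8)
([0.5302, -0.3681], 'len', 0.0482, 'ang', 68.5)
([0.4753, -0.2279], 'len', 0.0654, 'ang', 2.1)
([0.3657, -0.2426], 'len', 0.0559, 'ang', -42.1)
([0.5319, -0.1554], 'len', 0.0845, 'ang', 30.0)
```

Call:
drive_tool([
  {"hand":0.45,"offset":[0,0,-4],"angular":[0,0,0]},
  {"hand":0.45,"offset":[0,0,-7],"angular":[0,0,0]},
  {"hand":0.45,"offset":[0,0,-8.3],"angular":[0,0,0]},
  {"hand":0.45,"offset":[0,0,-8.3],"angular":[0,0,0]},
  {"hand":0.05,"offset":[0,0,-8.3],"angular":[0,0,0]},
  {"hand":0.05,"offset":[0,0,-8.3],"angular":[0,0,0]},
  {"hand":0.05,"offset":[0,0,-8.3],"angular":[0,0,0]},
  {"hand":0.05,"offset":[0,0,-8.3],"angular":[0,0,0]},
], force=60)

```text
time: 3.2
tool_pos: [0.5026, -0.2221, 0.0223]
tcp_rot: [3.141, 0.038, 0.001]
wrist_force: [-0.5, 0.2, -0.2]
width: 0.049
```

Call:
drive_tool([
  {"hand":0.05,"offset":[0,0,0],"angular":[0,0,0]},
  {"hand":0.05,"offset":[0,0,3],"angular":[0,0,0]},
  {"hand":0.05,"offset":[0,0,6],"angular":[0,0,0]},
  {"hand":0.05,"offset":[0,0,12],"angular":[0,0,0]},
  {"hand":0.05,"offset":[0,0,12],"angular":[0,0,0]},
])

```text
time: 3.82
tool_pos: [0.5066, -0.2241, 0.148]
tcp_rot: [3.136, 0.038, 0.016]
wrist_force: [0.7, 0.9, 0.6]
width: 0.054
```

```bash
python3 -c "
from h import *
st()
c=cam('top'); s=cam('scene')
can=np.hstack([cv2.resize(c['frame'][120:320,270:420],None,fx=2.6,fy=2.6),cv2.resize(s['frame'][90:290,170:320],None,fx=2.6,fy=2.6)]); cv2.imwrite('pics/g1.png',can)
"
```

```text
t 3.825 tcp [ 0.5066 -0.2241  0.148 ] yaw -178.6 tilt [ 0.01  -0.005 -1.   ] F [0.7 0.9 0.6] w 0.054 q6 1.08
```

View pics/g1.png

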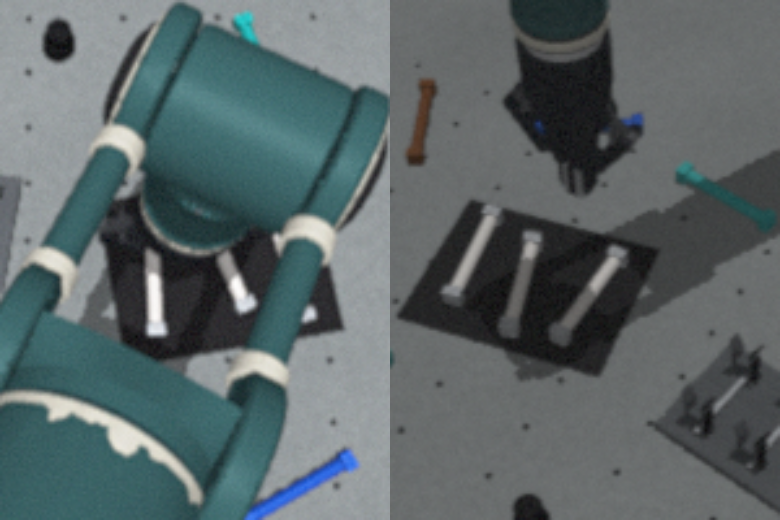

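The grab missed. The last call ended before its full travel, so the next offset started 14 mm too high. I'll correct that from the settled pose.

Call:
drive_tool([
  {"hand":0.45,"offset":[0,-0.55,0],"angular":[0,0,0]},
  {"hand":0.45,"offset":[0,-0.55,-5],"angular":[0,0,0]},
  {"hand":0.45,"offset":[0,-0.55,-10],"angular":[0,0,0]},
  {"hand":0.45,"offset":[0,-0.55,-10],"angular":[0,0,0]},
  {"hand":0.45,"offset":[0,-0.55,-10],"angular":[0,0,0]},
])

```text
time: 4.55
tool_pos: [0.5025, -0.2277, 0.0421]
tcp_rot: [-3.141, -0.038, 0.001]
wrist_force: [-0.1, -0.1, -0.1]
width: 0.452
```

Call:
drive_tool([
  {"hand":0.45,"offset":[0,0,-3.4],"angular":[0,0,0]},
  {"hand":0.45,"offset":[0,0,-3.4],"angular":[0,0,0]},
  {"hand":0.05,"offset":[0,0,-3.4],"angular":[0,0,0]},
  {"hand":0.05,"offset":[0,0,-3.4],"angular":[0,0,0]},
  {"hand":0.05,"offset":[0,0,-3.4],"angular":[0,0,0]},
  {"hand":0.05,"offset":[0,0,-3.4],"angular":[0,0,0]},
], force=60)

```text
time: 5.3
tool_pos: [0.5027, -0.2276, 0.0084]
tcp_rot: [3.141, 0.038, 0.001]
wrist_force: [0.4, -0.3, -0.4]
width: 0.054
```

Call:
drive_tool([
  {"hand":0.05,"offset":[0,0,5],"angular":[0,0,0]},
  {"hand":0.45,"offset":[-5,0,9],"angular":[0,0,0]},
  {"hand":0.45,"offset":[-5,0,9],"angular":[0,0,0]},
  {"hand":0.45,"offset":[-5,0,9],"angular":[0,0,0]},
])

```text
time: 5.8
tool_pos: [0.4525, -0.2275, 0.0979]
tcp_rot: [3.141, 0.037, 0.002]
wrist_force: [-0.4, 0.2, 0.1]
width: 0.451
```

```bash
python3 -c "
from h import *
st()
c=cam('top'); s=cam('scene'); print(*rods(s,'scene'),sep='\n')
can=np.hstack([cv2.resize(c['frame'][120:320,270:420],None,fx=2.6,fy=2.6),cv2.resize(s['frame'][90:290,170:320],None,fx=2.6,fy=2.6)]); cv2.imwrite('pics/g2.png',can)
"
```

```text
t 5.8 tcp [ 0.4525 -0.2275  0.0979] yaw -178.6 tilt [ 0.001 -0.    -1.   ] F [-0.4  0.2  0.1] w 0.451 q6 1.03
([0.5234, -0.1605], 'len', 0.1043, 'ang', 30.0)
```

View pics/g2.png

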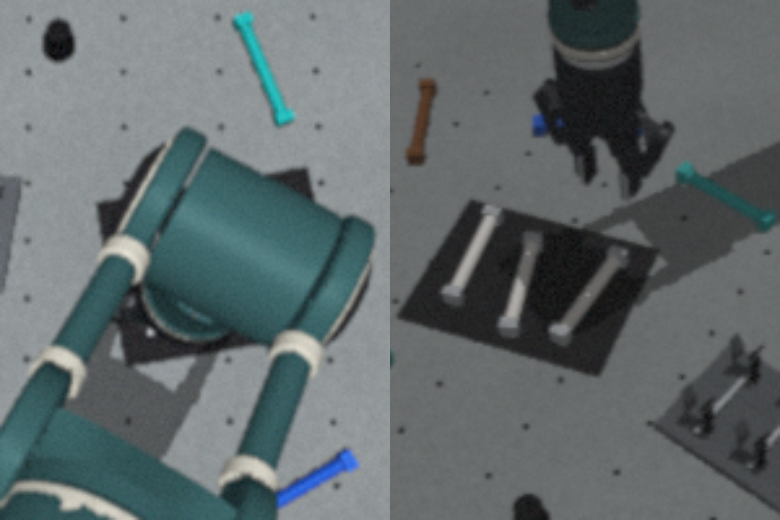

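```bash
python3 -c "
from h import *
s=cam('scene')
print(proj(s,[.4525,-.2275,.0979]),'seen tips 253.5,162; rod ends seen', (617-390)/2.6+170,90+257/2.6,(560-390)/2.6+170,90+332/2.6)
print(proj(s,[.5642,-.2265,.021]),proj(s,[.4408,-.229,.021]))
"
```

```text
[254.66452207 167.11965072] seen tips 253.5,162; rod ends seen 257.3076923076923 188.84615384615384 235.3846153846154 217.69230769230768
[233.66696442 216.57819054] [258.25848306 183.75644401]
```

Call:
drive_tool([
  {"hand":0.45,"offset":[0,15,5],"angular":[0,0,0]},
  {"hand":0.45,"offset":[0,30,10],"angular":[0,0,0]},
  {"hand":0.45,"offset":[0,30,10],"angular":[0,0,0]},
  {"hand":0.45,"offset":[0,30,10],"angular":[0,0,0]},
  {"hand":0.45,"offset":[0,30,10],"angular":[0,0,0]},
  {"hand":0.45,"offset":[0,30,10],"angular":[0,0,0]},
  {"hand":0.45,"offset":[0,30,10],"angular":[0,0,0]},
])

```text
time: 6.82
tool_pos: [0.4521, 0.0728, 0.1968]
tcp_rot: [3.141, 0.042, -0.003]
wrist_force: [-0.5, 0.0, -0.3]
width: 0.453
```

```bash
python3 -c "
from h import *
st()
for n in('top','scene'):
  c=cam(n); cv2.imwrite(f'pics/{n}3.png',c['frame']); print(n,*rods(c,n),sep='\n')
"
```

```text
t 6.825 tcp [0.4521 0.0728 0.1968] yaw -178.5 tilt [-0.002 -0.001 -1.   ] F [-0.5  0.  -0.3] w 0.453 q6 1.65
top
([0.525, -0.2955], 'len', 0.1264, 'ang', 22.0)
([0.5174, -0.361], 'len', 0.1251, 'ang', 14.4)
([0.5045, -0.2272], 'len', 0.1237, 'ang', 1.4)
scene
([0.5233, -0.2969], 'len', 0.1238, 'ang', 21.5)
([0.5027, -0.2285], 'len', 0.1241, 'ang', 1.0)
```

Call:
drive_tool([
  {"hand":0.5,"offset":[5,-15,-5],"angular":[0,0,0]},
  {"hand":0.5,"offset":[5.1,-30.05,-10],"angular":[0,0,0]},
  {"hand":0.5,"offset":[5.1,-30.05,-12],"angular":[0,0,0]},
  {"hand":0.5,"offset":[5.1,-30.05,-14],"angular":[0,0,0]},
  {"hand":0.5,"offset":[5.1,-30.05,-15],"angular":[0,0,0]},
  {"hand":0.5,"offset":[5.1,-30.05,-15],"angular":[0,0,0]},
  {"hand":0.5,"offset":[5.1,-30.05,-15],"angular":[0,0,0]},
  {"hand":0.5,"offset":[5.1,-30.05,-15],"angular":[0,0,0]},
])

```text
time: 7.92
tool_pos: [0.5025, -0.2284, 0.0476]
tcp_rot: [-3.141, -0.035, 0.001]
wrist_force: [0.1, -0.6, -0.4]
width: 0.495
```

Call:
drive_tool([
  {"hand":0.5,"offset":[0,0,-2],"angular":[0,0,0]},
  {"hand":0.5,"offset":[0,0,-4],"angular":[0,0,0]},
  {"hand":0.5,"offset":[0,0,-4.2],"angular":[0,0,0]},
  {"hand":0.5,"offset":[0,0,-4.2],"angular":[0,0,0]},
  {"hand":0.5,"offset":[0,0,-4.2],"angular":[0,0,0]},
])

```text
time: 8.55
tool_pos: [0.5044, -0.2282, 0.0072]
tcp_rot: [3.14, 0.039, 0.003]
wrist_force: [1.0, 0.1, -0.2]
width: 0.5
```

Call:
drive_tool([
  {"hand":0,"offset":[0,0,0],"angular":[0,0,0]},
  {"hand":0,"offset":[0,0,0],"angular":[0,0,0]},
  {"hand":0,"offset":[0,0,0],"angular":[0,0,0]},
  {"hand":0,"offset":[0,0,0],"angular":[0,0,0]},
  {"hand":0,"offset":[0,0,0],"angular":[0,0,0]},
], force=60)

```text
time: 9.18
tool_pos: [0.5033, -0.228, 0.0058]
tcp_rot: [-3.141, -0.038, 0.0]
wrist_force: [0.1, 0.3, -1.4]
width: 0.001
```

```bash
python3 -c "
from h import *
st()
s=cam('scene')
can=cv2.resize(s['frame'][140:240,165:285],None,fx=5,fy=5); cv2.imwrite('pics/g3.png',can)
"
```

```text
t 9.175 tcp [ 0.5033 -0.228   0.0058] yaw -178.6 tilt [-0.  0. -1.] F [ 0.1  0.3 -1.4] w 0.001 q6 1.08
```

View pics/g3.png

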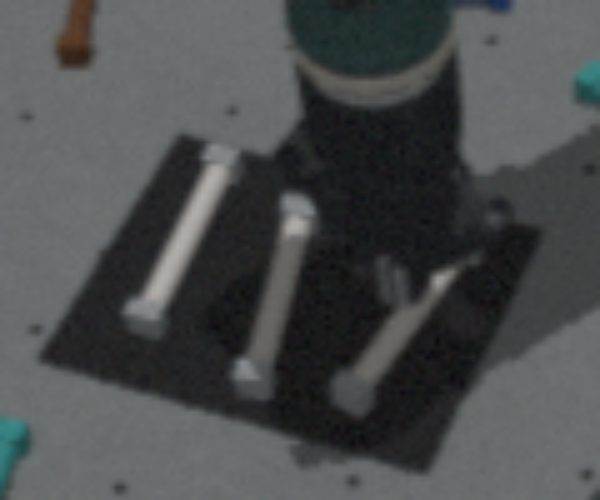

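```bash
python3 -c "
from h import *
s=cam('scene')
for z in(0,.01,.02,.03):print(z,ray(s,165+400/5,140+305/5,z))
print('TCP px crop',(proj(s,[.5033,-.228,.0058])-[165,140])*5,(proj(s,[.5033,-.228,.025])-[165,140])*5)
print('rod mid crop',(proj(s,[.503,-.2285,.012])-[165,140])*5)
print(*rods(s,'scene'),sep='\n')
"
```

```text
0 [ 4.94349321e-01 -2.38860307e-01  1.11022302e-16]
0.01 [ 0.50072484 -0.23388992  0.01      ]
0.02 [ 0.50710036 -0.22891953  0.02      ]
0.03 [ 0.51347589 -0.22394914  0.03      ]
TCP px crop [407.47665554 317.60050342] [404.67673959 294.62673217]
rod mid crop [406.07817416 309.48960981]
([0.3687, -0.2418], 'len', 0.0505, 'ang', -61.2)
([0.5319, -0.1554], 'len', 0.0845, 'ang', 30.0)
```

The shut fingertips appear to rest at the rod's top, about z 0.02, while the TCP reads 0.006. The rod didn't move in either grab, so I think the tips really sit higher than the reading says. I'll open and go down in small steps, watching the force.

Call:
drive_tool([
  {"hand":0.5,"offset":[0,0,0.5],"angular":[0,0,0]},
  {"hand":0.5,"offset":[0,0,0.5],"angular":[0,0,0]},
  {"hand":0.5,"offset":[0,0,0],"angular":[0,0,0]},
  {"hand":0.5,"offset":[0,0,-0.3],"angular":[0,0,0]},
  {"hand":0.5,"offset":[0,0,-0.6],"angular":[0,0,0]},
  {"hand":0.5,"offset":[0,0,-0.6],"angular":[0,0,0]},
])

```text
time: 10.02
tool_pos: [0.5029, -0.2277, -0.0007]
tcp_rot: [-3.141, -0.038, 0.002]
wrist_force: [0.3, 0.0, 0.7]
width: 0.5
```

Call:
drive_tool([
  {"hand":0.5,"offset":[0,0,-0.3],"angular":[0,0,0]},
  {"hand":0.5,"offset":[0,0,-0.6],"angular":[0,0,0]},
  {"hand":0.5,"offset":[0,0,-0.6],"angular":[0,0,0]},
])

```text
time: 10.4
tool_pos: [0.5031, -0.2278, -0.0065]
tcp_rot: [-3.141, -0.038, 0.001]
wrist_force: [0.3, 0.4, 0.5]
width: 0.496
```

Call:
drive_tool([
  {"hand":0,"offset":[0,0,0],"angular":[0,0,0]},
  {"hand":0,"offset":[0,0,0],"angular":[0,0,0]},
  {"hand":0,"offset":[0,0,0],"angular":[0,0,0]},
  {"hand":0,"offset":[0,0,0],"angular":[0,0,0]},
], force=40)

```text
time: 10.9
tool_pos: [0.5036, -0.2281, -0.0059]
tcp_rot: [3.141, 0.038, 0.001]
wrist_force: [-0.0, 0.3, 2.6]
width: 0.112
```

Call:
drive_tool([
  {"hand":0.4,"offset":[0,0,0],"angular":[0,0,0]},
  {"hand":0.4,"offset":[0,0,0],"angular":[0,0,0]},
  {"hand":0.4,"offset":[0,0,-0.4],"angular":[0,0,0]},
  {"hand":0.4,"offset":[0,0,-0.8],"angular":[0,0,0]},
  {"hand":0.4,"offset":[0,0,-0.8],"angular":[0,0,0]},
])

```text
time: 11.52
tool_pos: [0.5028, -0.2277, -0.0148]
tcp_rot: [-3.141, -0.038, 0.002]
wrist_force: [0.2, 0.5, -0.4]
width: 0.403
```

Call:
drive_tool([
  {"hand":0,"offset":[0,0,0],"angular":[0,0,0]},
  {"hand":0,"offset":[0,0,0],"angular":[0,0,0]},
  {"hand":0,"offset":[0,0,0],"angular":[0,0,0]},
  {"hand":0,"offset":[0,0,0],"angular":[0,0,0]},
], force=60)

```text
time: 12.02
tool_pos: [0.5035, -0.2281, -0.014]
tcp_rot: [3.141, 0.038, 0.001]
wrist_force: [0.4, 0.5, 0.5]
width: 0.136
```

Call:
drive_tool([
  {"hand":0,"offset":[0,0,1],"angular":[0,0,0]},
  {"hand":0,"offset":[0,0,5],"angular":[0,0,0]},
  {"hand":0,"offset":[-3,5,11],"angular":[0,0,0]},
  {"hand":0,"offset":[-3,5,14],"angular":[0,0,0]},
  {"hand":0,"offset":[-3,5,14],"angular":[0,0,0]},
  {"hand":0,"offset":[-3,5,14],"angular":[0,0,0]},
], force=80)

```text
time: 12.78
tool_pos: [0.4733, -0.178, 0.1259]
tcp_rot: [3.141, 0.039, 0.001]
wrist_force: [0.5, -0.2, -1.3]
width: 0.124
```

```bash
python3 -c "
from h import *
st()
s=cam('scene');c=cam('top')
can=np.hstack([cv2.resize(s['frame'][80:200,200:320],None,fx=4,fy=4),cv2.resize(c['frame'][150:330,240:360],None,fx=2.667,fy=2.667)[:480]]); cv2.imwrite('pics/g4.png',can)
print(proj(s,s and bot.read_state()['tool_pos']))
"
```

```text
t 12.775 tcp [ 0.4733 -0.178   0.1259] yaw -178.6 tilt [ 0. -0. -1.] F [ 0.5 -0.2 -1.3] w 0.124 q6 1.14
[267.18165925 172.24556882]
```

View pics/g4.png

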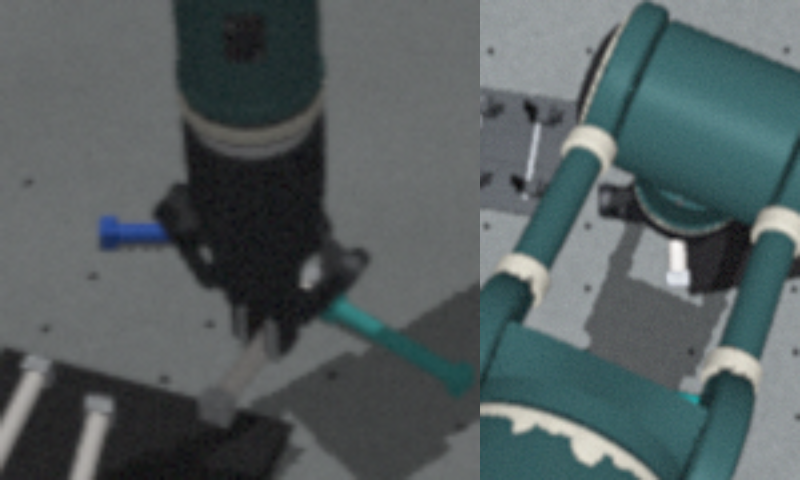

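```bash
python3 -c "
from h import *
from scipy.optimize import least_squares
s=cam('scene');c=cam('top')
a=np.radians(1.4); u=np.array([np.cos(a),np.sin(a),0])
f=lambda p:np.r_[proj(s,p+.056*u)-[253.8,180.8],proj(c,p-.056*u)-[314.2,253.1]]
r=least_squares(f,[.47,-.178,.12],x_scale=.01); print(r.x,r.fun)
"
```

```text
[ 0.47571521 -0.17856692  0.1528373 ] [-0.0625143  -0.00235169 -0.05142979  0.03036922]
```

```bash
cat > ov.py <<'E'
from h import *
import pickle,sys
T=pickle.load(open("top0.pkl","rb")); S=pickle.load(open("scene0.pkl","rb"))
def draw(c,x0,y0,w,h,k,ctr,ang):
    b=cv2.resize(c["frame"][y0:y0+h,x0:x0+w],None,fx=k,fy=k,interpolation=cv2.INTER_CUBIC); b=cv2.convertScaleAbs(b,alpha=1.5)
    ca,sa=np.cos(ang),np.sin(ang); R=np.array([[ca,-sa],[sa,ca]])
    W=lambda x,y,z:np.append(np.array(ctr)+R@[x,y],z)
    px=lambda X:tuple(int(v) for v in (proj(c,X)-[x0,y0]+.5)*k)
    cv2.polylines(b,[np.array([px(W(x,y,.01)) for x,y in((.06,.095),(.06,-.095),(-.06,-.095),(-.06,.095))])],True,(0,255,255),1)
    for y in(-.06,0,.06):
        for x in(-.036,.036):
            cv2.line(b,px(W(x,y-.009,.01)),px(W(x,y-.009,.06)),(0,255,0),1); cv2.line(b,px(W(x,y+.011,.01)),px(W(x,y+.014,.066)),(0,0,255),1)
    return b
x,y,a=map(float,sys.argv[1:]); k=6
A=draw(T,195,172,88,66,7,(x,y),np.radians(a)); B=draw(S,268,212,100,86,7,(x,y),np.radians(a))
A=cv2.resize(A,(400,300));B=cv2.resize(B,(400,344)); can=np.zeros((344,800,3),np.uint8);can[:300,:400]=A;can[:,400:]=B; cv2.imwrite("pics/ov2.png",cv2.resize(can,None,fx=1,fy=1))
E
python3 ov.py .560 .007 -8.5
```

```text
(no output)
```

View pics/ov2.png

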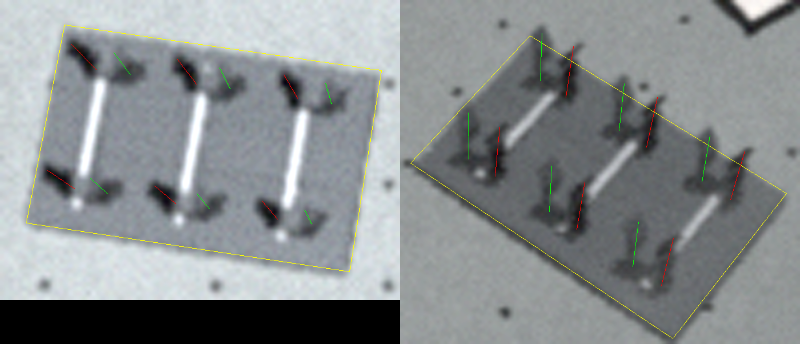

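The overlay agrees in both views, so the rack centre is about (0.559, 0.006) at −8.5°. A held rod's axis sits 26.5 mm above the reported TCP. Rod A goes to clip2 at (0.568, 0.065).

Call:
drive_tool([
  {"hand":0,"offset":[3,6,0],"angular":[0,0,-9.9]},
  {"hand":0,"offset":[5,12,0],"angular":[0,0,-9.9]},
  {"hand":0,"offset":[7,18,0],"angular":[0,0,-9.9]},
  {"hand":0,"offset":[9.3,24.3,0],"angular":[0,0,-9.9]},
  {"hand":0,"offset":[9.3,24.3,-3],"angular":[0,0,-9.9]},
  {"hand":0,"offset":[9.3,24.3,-3],"angular":[0,0,-9.9]},
  {"hand":0,"offset":[9.3,24.3,-3],"angular":[0,0,-9.9]},
  {"hand":0,"offset":[9.3,24.3,-3],"angular":[0,0,-9.9]},
])

```text
time: 13.98
tool_pos: [0.5669, 0.0639, 0.0967]
tcp_rot: [3.133, -0.235, 0.002]
wrist_force: [-0.6, 0.1, -0.2]
width: 0.123
```

```bash
python3 -c "
from h import *
t=st()
s=cam('scene');c=cam('top')
k=cv2.resize(s['frame'][170:300,260:380],None,fx=4,fy=4)
cv2.imwrite('pics/g5.png',np.hstack([k,cv2.resize(c['frame'][150:280,170:290],None,fx=2.65,fy=4)]))
"
```

```text
t 13.975 tcp [0.5669 0.0639 0.0967] yaw 171.4 tilt [ 0.001 -0.    -1.   ] F [-0.6  0.1 -0.2] w 0.123 q6 1.79
```

View pics/g5.png

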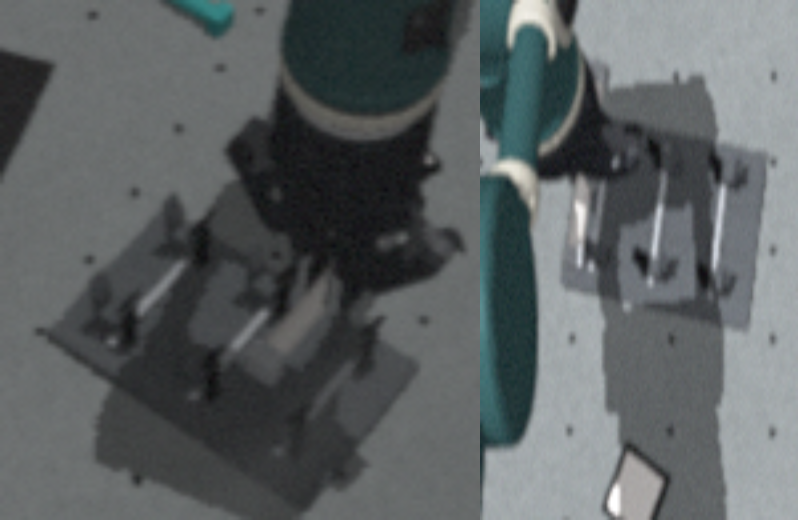

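```bash
python3 -c "
from h import *
s=cam('scene');c=cam('top')
a=np.radians(-8.6);u=np.array([np.cos(a),np.sin(a),0])
p=np.array([.5684,.0639,.1232])
q=proj(s,p+.062*u);print('scene end crop',(q-[260,170])*4,'mid',(proj(s,p)-[260,170])*4)
q=proj(c,p-.056*u);print('top end crop',(q-[170,150])*[2.65,4]+[480,0])
"
```

```text
scene end crop [257.91687049 367.05268953] mid [324.2654401  288.30240195]
top end crop [572.15857369 254.90283976]
```

Call:
drive_tool([
  {"hand":0,"offset":[0,0.1,-2],"angular":[0,0,0]},
  {"hand":0,"offset":[0,0.1,-4],"angular":[0,0,0]},
  {"hand":0,"offset":[0,0.1,-5],"angular":[0,0,0]},
  {"hand":0,"offset":[0,0.1,-5],"angular":[0,0,0]},
  {"hand":0,"offset":[0,0.1,-5],"angular":[0,0,0]},
])

```text
time: 14.8
tool_pos: [0.5668, 0.0661, 0.0462]
tcp_rot: [-3.133, 0.233, -0.001]
wrist_force: [0.5, -0.7, -1.1]
width: 0.126
```

Call:
drive_tool([
  {"hand":0,"offset":[0,0,-0.5],"angular":[0,0,0]},
  {"hand":0,"offset":[0,0,-1.0],"angular":[0,0,0]},
  {"hand":0,"offset":[0,0,-1.5],"angular":[0,0,0]},
  {"hand":0,"offset":[0,0,-1.5],"angular":[0,0,0]},
  {"hand":0,"offset":[0,0,-1.5],"angular":[0,0,0]},
])

```text
time: 15.42
tool_pos: [0.5664, 0.066, 0.0308]
tcp_rot: [3.133, -0.233, -0.0]
wrist_force: [-0.2, 0.0, -0.5]
width: 0.124
```

Call:
drive_tool([
  {"hand":0,"offset":[0,0,-0.4],"angular":[0,0,0]},
  {"hand":0,"offset":[0,0,-0.8],"angular":[0,0,0]},
  {"hand":0,"offset":[0,0,-0.8],"angular":[0,0,0]},
])

```text
time: 15.8
tool_pos: [0.5674, 0.0669, 0.0241]
tcp_rot: [-3.131, 0.234, -0.003]
wrist_force: [-2.4, 2.3, 5.7]
width: 0.127
```

Call:
drive_tool([
  {"hand":0,"offset":[0,0,-0.4],"angular":[0,0,0]},
  {"hand":0,"offset":[0,0,-0.8],"angular":[0,0,0]},
  {"hand":0,"offset":[0,0,-0.8],"angular":[0,0,0]},
  {"hand":0,"offset":[0,0,-0.8],"angular":[0,0,0]},
])

```text
time: 16.3
tool_pos: [0.5684, 0.0675, 0.0162]
tcp_rot: [-3.13, 0.234, -0.006]
wrist_force: [1.7, 5.3, 2.7]
width: 0.127
```

Call:
drive_tool([
  {"hand":0,"offset":[0,0.2,-0.4],"angular":[0,0,0]},
  {"hand":0,"offset":[0,0.2,-0.6],"angular":[0,0,0]},
  {"hand":0,"offset":[0,0.2,-0.6],"angular":[0,0,0]},
  {"hand":0,"offset":[0,0.2,-0.6],"angular":[0,0,0]},
])

```text
time: 16.8
tool_pos: [0.5683, 0.0678, 0.0136]
tcp_rot: [3.133, -0.232, 0.005]
wrist_force: [-9.4, -1.5, 29.6]
width: 0.125
```

Call:
drive_tool([
  {"hand":0.12,"offset":[0,0,0.4],"angular":[0,0,0]},
  {"hand":0.32,"offset":[0,0,0.4],"angular":[0,0,0]},
  {"hand":0.32,"offset":[0,0,0.4],"angular":[0,0,0]},
  {"hand":0.32,"offset":[0,0,3],"angular":[0,0,0]},
  {"hand":0.32,"offset":[0,0,8],"angular":[0,0,0]},
  {"hand":0.4,"offset":[0,0,14],"angular":[0,0,0]},
  {"hand":0.4,"offset":[-6,10,16],"angular":[0,0,0]},
  {"hand":0.4,"offset":[-12,16,16],"angular":[0,0,0]},
])

```text
time: 17.8
tool_pos: [0.4957, 0.1699, 0.1649]
tcp_rot: [-3.132, 0.236, -0.004]
wrist_force: [-0.4, 1.0, -0.3]
width: 0.403
```

```bash
python3 -c "
from h import *
st()
s=cam('scene');c=cam('top')
print(*rods(c,'top'),'s',*rods(s,'scene'),sep='\n')
k=cv2.resize(s['frame'][170:300,180:380],None,fx=3,fy=3);
cv2.imwrite('pics/g6.png',np.hstack([k,np.zeros((390,200,3),np.uint8)])[:, :600])
cv2.imwrite('pics/top6.png',c['frame'])
"
```

```text
t 17.8 tcp [0.4957 0.1699 0.1649] yaw 171.4 tilt [ 0.002  0.001 -1.   ] F [-0.4  1.  -0.3] w 0.403 q6 2.0
([0.525, -0.2955], 'len', 0.1264, 'ang', 22.0)
([0.5175, -0.361], 'len', 0.1252, 'ang', 14.0)
s
([0.5229, -0.2976], 'len', 0.1249, 'ang', 21.9)
```

View pics/g6.png

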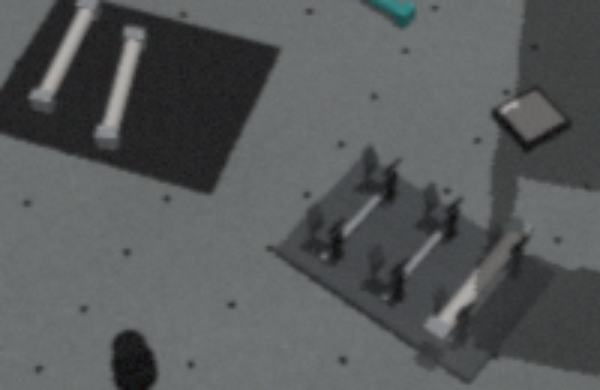

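Rod A sits home in clip2: in the picture it lies in the saddles with both ferrules outside the forks. Next is rod B.

Call:
drive_tool([
  {"hand":0.4,"offset":[2.8,-46.6,0],"angular":[0,0,30.5]},
  {"hand":0.4,"offset":[2.8,-46.6,0],"angular":[0,0,30.5]},
  {"hand":0.4,"offset":[2.8,-46.6,0],"angular":[0,0,30.5]},
  {"hand":0.4,"offset":[2.8,-46.6,0],"angular":[0,0,30.5]},
  {"hand":0.4,"offset":[2.8,-46.6,0],"angular":[0,0,30.5]},
  {"hand":0.4,"offset":[2.8,-46.6,0],"angular":[0,0,30.5]},
  {"hand":0.4,"offset":[2.8,-46.6,0],"angular":[0,0,30.5]},
  {"hand":0.4,"offset":[2.8,-46.6,0],"angular":[0,0,30.5]},
])

```text
time: 18.9
tool_pos: [0.5221, -0.3002, 0.1624]
tcp_rot: [-3.084, -0.597, 0.002]
wrist_force: [1.1, 0.6, -0.4]
width: 0.4
```

Call:
drive_tool([
  {"hand":0.4,"offset":[0,0,-5],"angular":[0,0,0]},
  {"hand":0.4,"offset":[0,0,-10],"angular":[0,0,0]},
  {"hand":0.4,"offset":[0,0,-12],"angular":[0,0,0]},
  {"hand":0.4,"offset":[0,0,-12],"angular":[0,0,0]},
  {"hand":0.4,"offset":[0,0,-12],"angular":[0,0,0]},
])

```text
time: 19.52
tool_pos: [0.5246, -0.2979, 0.0456]
tcp_rot: [3.082, 0.6, 0.004]
wrist_force: [0.4, 0.5, 0.7]
width: 0.401
```

Call:
drive_tool([
  {"hand":0.4,"offset":[0,0.1,-3],"angular":[0,0,0]},
  {"hand":0.4,"offset":[0,0.1,-5],"angular":[0,0,0]},
  {"hand":0.4,"offset":[0,0.1,-5.9],"angular":[0,0,0]},
  {"hand":0.4,"offset":[0,0.1,-5.9],"angular":[0,0,0]},
  {"hand":0,"offset":[0,0.1,-5.9],"angular":[0,0,0]},
  {"hand":0,"offset":[0,0.1,-5.9],"angular":[0,0,0]},
  {"hand":0,"offset":[0,0.1,-5.9],"angular":[0,0,0]},
  {"hand":0,"offset":[0,0.1,-5.9],"angular":[0,0,0]},
], force=80)

```text
time: 20.52
tool_pos: [0.5239, -0.2966, -0.0142]
tcp_rot: [3.082, 0.599, 0.002]
wrist_force: [0.8, 0.2, 8.9]
width: 0.137
```

Call:
drive_tool([
  {"hand":0,"offset":[0,0,1],"angular":[0,0,0]},
  {"hand":0,"offset":[0,0,5],"angular":[0,0,0]},
  {"hand":0,"offset":[0,0,10],"angular":[0,0,0]},
  {"hand":0,"offset":[0,0,14],"angular":[0,0,0]},
  {"hand":0,"offset":[0,0,14],"angular":[0,0,0]},
  {"hand":0,"offset":[0,0,14],"angular":[0,0,0]},
])

```text
time: 21.28
tool_pos: [0.5223, -0.2957, 0.1241]
tcp_rot: [-3.083, -0.599, 0.001]
wrist_force: [-0.5, 1.1, -1.0]
width: 0.125
```

Call:
drive_tool([
  {"hand":0,"offset":[0,6,0],"angular":[0,0,-10]},
  {"hand":0,"offset":[1,12,0],"angular":[0,0,-20]},
  {"hand":0,"offset":[2,18,0],"angular":[0,0,-30.5]},
  {"hand":0,"offset":[3,24,0],"angular":[0,0,-30.5]},
  {"hand":0,"offset":[3.6,30.4,0],"angular":[0,0,-30.5]},
  {"hand":0,"offset":[3.6,30.4,-3],"angular":[0,0,-30.5]},
  {"hand":0,"offset":[3.6,30.4,-3],"angular":[0,0,-30.5]},
  {"hand":0,"offset":[3.6,30.4,-3],"angular":[0,0,-30.5]},
])

```text
time: 22.28
tool_pos: [0.5581, 0.0074, 0.0937]
tcp_rot: [3.133, -0.234, -0.004]
wrist_force: [0.7, -0.0, -0.5]
width: 0.124
```

Call:
drive_tool([
  {"hand":0,"offset":[0,0,-2],"angular":[0,0,0]},
  {"hand":0,"offset":[0,0,-4],"angular":[0,0,0]},
  {"hand":0,"offset":[0,0,-4.5],"angular":[0,0,0]},
  {"hand":0,"offset":[0,0,-4.5],"angular":[0,0,0]},
  {"hand":0,"offset":[0,0,-4.5],"angular":[0,0,0]},
])

```text
time: 22.9
tool_pos: [0.56, 0.0075, 0.0509]
tcp_rot: [-3.133, 0.234, -0.003]
wrist_force: [1.7, -0.3, -0.5]
width: 0.126
```

```bash
python3 -c "
from h import *
st()
s=cam('scene');c=cam('top');cv2.imwrite('pics/s7.png',s['frame'])
print(*rods(c,'top'),'s',*rods(s,'scene'),sep='\n')
"
```

```text
t 22.9 tcp [0.56   0.0075 0.0509] yaw 171.5 tilt [ 0.002 -0.    -1.   ] F [ 1.7 -0.3 -0.5] w 0.126 q6 1.69
([0.5174, -0.3609], 'len', 0.1265, 'ang', 14.4)
s
```

Call:
drive_tool([
  {"hand":0,"offset":[0,0.1,-1],"angular":[0,0,0]},
  {"hand":0,"offset":[0,0.1,-2],"angular":[0,0,0]},
  {"hand":0,"offset":[0,0.1,-2.4],"angular":[0,0,0]},
  {"hand":0,"offset":[0,0.1,-2.8],"angular":[0,0,0]},
  {"hand":0,"offset":[0,0.1,-2.8],"angular":[0,0,0]},
])

```text
time: 23.62
tool_pos: [0.5589, 0.0082, 0.0218]
tcp_rot: [3.132, -0.233, -0.001]
wrist_force: [-1.6, -3.6, 4.0]
width: 0.125
```

Call:
drive_tool([
  {"hand":0,"offset":[0,0.05,-0.4],"angular":[0,0,0]},
  {"hand":0,"offset":[0,0.05,-0.8],"angular":[0,0,0]},
  {"hand":0,"offset":[0,0.05,-1.1],"angular":[0,0,0]},
  {"hand":0,"offset":[0,0.05,-1.2],"angular":[0,0,0]},
  {"hand":0,"offset":[0,0.05,-1.2],"angular":[0,0,0]},
])

```text
time: 24.25
tool_pos: [0.5593, 0.0093, 0.0134]
tcp_rot: [3.133, -0.232, -0.001]
wrist_force: [-11.4, -2.0, 30.4]
width: 0.122
```

Call:
drive_tool([
  {"hand":0.12,"offset":[0,0,0.4],"angular":[0,0,0]},
  {"hand":0.32,"offset":[0,0,0.4],"angular":[0,0,0]},
  {"hand":0.32,"offset":[0,0,0.4],"angular":[0,0,0]},
  {"hand":0.32,"offset":[0,0,3],"angular":[0,0,0]},
  {"hand":0.32,"offset":[0,0,8],"angular":[0,0,0]},
  {"hand":0.4,"offset":[0,0,12],"angular":[0,0,0]},
  {"hand":0.4,"offset":[0,0,13],"angular":[0,0,0]},
  {"hand":0.4,"offset":[0,0,13],"angular":[0,0,0]},
])

```text
time: 25.25
tool_pos: [0.5591, 0.0096, 0.1394]
tcp_rot: [-3.133, 0.233, -0.0]
wrist_force: [0.2, -0.2, -0.3]
width: 0.401
```

```bash
python3 -c "
from h import *
st()
c=cam('top');s=cam('scene')
print(*rods(c,'top'),'s',*rods(s,'scene'),sep='\n')
"
```

```text
t 25.25 tcp [0.5591 0.0096 0.1394] yaw 171.5 tilt [ 0.  0. -1.] F [ 0.2 -0.2 -0.3] w 0.401 q6 1.69
([0.5174, -0.3609], 'len', 0.1265, 'ang', 14.4)
s
```

Call:
drive_tool([
  {"hand":0.4,"offset":[-4.3,-37.2,0],"angular":[0,0,22.8]},
  {"hand":0.4,"offset":[-4.3,-37.2,0],"angular":[0,0,22.8]},
  {"hand":0.4,"offset":[-4.3,-37.2,0],"angular":[0,0,22.8]},
  {"hand":0.4,"offset":[-4.3,-37.2,0],"angular":[0,0,22.8]},
  {"hand":0.4,"offset":[-4.3,-37.2,0],"angular":[0,0,22.8]},
  {"hand":0.4,"offset":[-4.3,-37.2,0],"angular":[0,0,22.8]},
  {"hand":0.4,"offset":[-4.3,-37.2,-5],"angular":[0,0,22.8]},
  {"hand":0.4,"offset":[-4.3,-37.2,-5],"angular":[0,0,22.8]},
])

```text
time: 26.35
tool_pos: [0.5108, -0.3602, 0.0825]
tcp_rot: [-3.108, -0.386, 0.015]
wrist_force: [-0.6, 1.0, -0.9]
width: 0.401
```

Call:
drive_tool([
  {"hand":0.4,"offset":[0,0,-4],"angular":[0,0,0]},
  {"hand":0.4,"offset":[0,0,-4],"angular":[0,0,0]},
  {"hand":0.4,"offset":[0,0,-4],"angular":[0,0,0]},
])

```text
time: 26.72
tool_pos: [0.5167, -0.3619, 0.0507]
tcp_rot: [3.117, 0.393, 0.001]
wrist_force: [-0.5, 0.6, -0.3]
width: 0.404
```

Call:
drive_tool([
  {"hand":0.4,"offset":[0,0,-3],"angular":[0,0,0]},
  {"hand":0.4,"offset":[0,0,-5],"angular":[0,0,0]},
  {"hand":0.4,"offset":[0,0,-6.4],"angular":[0,0,0]},
  {"hand":0.4,"offset":[0,0,-6.4],"angular":[0,0,0]},
  {"hand":0,"offset":[0,0,-6.4],"angular":[0,0,0]},
  {"hand":0,"offset":[0,0,-6.4],"angular":[0,0,0]},
  {"hand":0,"offset":[0,0,-6.4],"angular":[0,0,0]},
  {"hand":0,"offset":[0,0,-6.4],"angular":[0,0,0]},
], force=80)

```text
time: 27.72
tool_pos: [0.5168, -0.3632, -0.0132]
tcp_rot: [3.116, 0.391, 0.002]
wrist_force: [-0.6, 0.4, 5.2]
width: 0.125
```

Call:
drive_tool([
  {"hand":0,"offset":[0,0,1],"angular":[0,0,0]},
  {"hand":0,"offset":[0,0,5],"angular":[0,0,0]},
  {"hand":0,"offset":[0,0,10],"angular":[0,0,0]},
  {"hand":0,"offset":[0,0,14],"angular":[0,0,0]},
  {"hand":0,"offset":[0,0,14],"angular":[0,0,0]},
  {"hand":0,"offset":[0,0,14],"angular":[0,0,0]},
])

```text
time: 28.48
tool_pos: [0.5154, -0.3621, 0.1251]
tcp_rot: [-3.116, -0.391, 0.001]
wrist_force: [0.3, 0.2, -1.1]
width: 0.119
```

Call:
drive_tool([
  {"hand":0,"offset":[0,6,0],"angular":[0,0,-10]},
  {"hand":0,"offset":[1,12,0],"angular":[0,0,-20]},
  {"hand":0,"offset":[2,18,0],"angular":[0,0,-22.8]},
  {"hand":0,"offset":[3,24,0],"angular":[0,0,-22.8]},
  {"hand":0,"offset":[3.4,31.1,0],"angular":[0,0,-22.8]},
  {"hand":0,"offset":[3.4,31.1,-3],"angular":[0,0,-22.8]},
  {"hand":0,"offset":[3.4,31.1,-3],"angular":[0,0,-22.8]},
  {"hand":0,"offset":[3.4,31.1,-3],"angular":[0,0,-22.8]},
])

```text
time: 29.48
tool_pos: [0.5491, -0.052, 0.0948]
tcp_rot: [3.133, -0.234, -0.004]
wrist_force: [1.2, 0.3, 0.0]
width: 0.124
```

Call:
drive_tool([
  {"hand":0,"offset":[0,0,-2],"angular":[0,0,0]},
  {"hand":0,"offset":[0,0,-4],"angular":[0,0,0]},
  {"hand":0,"offset":[0,0,-4.5],"angular":[0,0,0]},
  {"hand":0,"offset":[0,0,-4.5],"angular":[0,0,0]},
  {"hand":0,"offset":[0,0,-4.5],"angular":[0,0,0]},
])

```text
time: 30.1
tool_pos: [0.551, -0.0521, 0.0518]
tcp_rot: [3.133, -0.234, 0.003]
wrist_force: [0.4, -0.8, -0.3]
width: 0.126
```

Call:
drive_tool([
  {"hand":0,"offset":[0,0.15,-1],"angular":[0,0,0]},
  {"hand":0,"offset":[0,0.15,-2],"angular":[0,0,0]},
  {"hand":0,"offset":[0,0.15,-2.4],"angular":[0,0,0]},
  {"hand":0,"offset":[0,0.15,-2.8],"angular":[0,0,0]},
  {"hand":0,"offset":[0,0.15,-2.8],"angular":[0,0,0]},
])

```text
time: 30.72
tool_pos: [0.5507, -0.0514, 0.0233]
tcp_rot: [3.131, -0.232, 0.002]
wrist_force: [-0.6, -4.7, 5.7]
width: 0.118
```

Call:
drive_tool([
  {"hand":0,"offset":[0,0.05,-0.4],"angular":[0,0,0]},
  {"hand":0,"offset":[0,0.05,-0.8],"angular":[0,0,0]},
  {"hand":0,"offset":[0,0.05,-1.1],"angular":[0,0,0]},
  {"hand":0,"offset":[0,0.05,-1.3],"angular":[0,0,0]},
  {"hand":0,"offset":[0,0.05,-1.3],"angular":[0,0,0]},
])

```text
time: 31.35
tool_pos: [0.5506, -0.05, 0.0142]
tcp_rot: [3.132, -0.232, -0.0]
wrist_force: [-13.1, -2.1, 33.6]
width: 0.124
```

Call:
drive_tool([
  {"hand":0.12,"offset":[0,0,0.4],"angular":[0,0,0]},
  {"hand":0.32,"offset":[0,0,0.4],"angular":[0,0,0]},
  {"hand":0.32,"offset":[0,0,0.4],"angular":[0,0,0]},
  {"hand":0.32,"offset":[0,0,3],"angular":[0,0,0]},
  {"hand":0.32,"offset":[0,0,8],"angular":[0,0,0]},
  {"hand":0.6,"offset":[0,0,14],"angular":[0,0,0]},
  {"hand":0.8,"offset":[-4,-6,18],"angular":[0,0,0]},
  {"hand":1,"offset":[-6,-12,18],"angular":[0,0,0]},
])

```text
time: 32.35
tool_pos: [0.4979, -0.1531, 0.19]
tcp_rot: [3.132, -0.228, 0.007]
wrist_force: [1.2, -0.6, -0.7]
width: 0.936
```

Call:
drive_tool([
  {"hand":1,"offset":[-3,-6,0],"angular":[0,0,0]},
  {"hand":1,"offset":[-5,-12,0],"angular":[0,0,0]},
  {"hand":1,"offset":[-5,-14,0],"angular":[0,0,0]},
])

```text
time: 32.72
tool_pos: [0.4449, -0.2951, 0.1866]
tcp_rot: [-3.132, 0.238, 0.002]
wrist_force: [0.7, 1.0, 0.8]
width: 1.002
```

```bash
python3 -c "
from h import *
import pickle
st()
for n in('scene','top'):
  c=cam(n); pickle.dump(c,open(n+'8.pkl','wb'))
s=pickle.load(open('scene8.pkl','rb'));c=pickle.load(open('top8.pkl','rb'))
a=cv2.resize(s['frame'][205:305,270:370],None,fx=3.5,fy=3.5,interpolation=2); b=cv2.resize(c['frame'][170:240,195:285],(440,350),interpolation=2)
d=cv2.resize(s['frame'][230:300,400:490],(400,311),interpolation=2)[:245]; e=cv2.resize(c['frame'][215:275,95:170],(390,312),interpolation=2)[:245]
can=np.zeros((595,800,3),np.uint8); can[:350,:350]=a; can[:350,355:795]=b; can[350:,:400]=d; can[350:,405:795]=e
cv2.imwrite('pics/g8.png',can)
"
```

```text
t 32.725 tcp [ 0.4449 -0.2951  0.1866] yaw 171.3 tilt [-0.001  0.    -1.   ] F [0.7 1.  0.8] w 1.002 q6 1.09
```

View pics/g8.png

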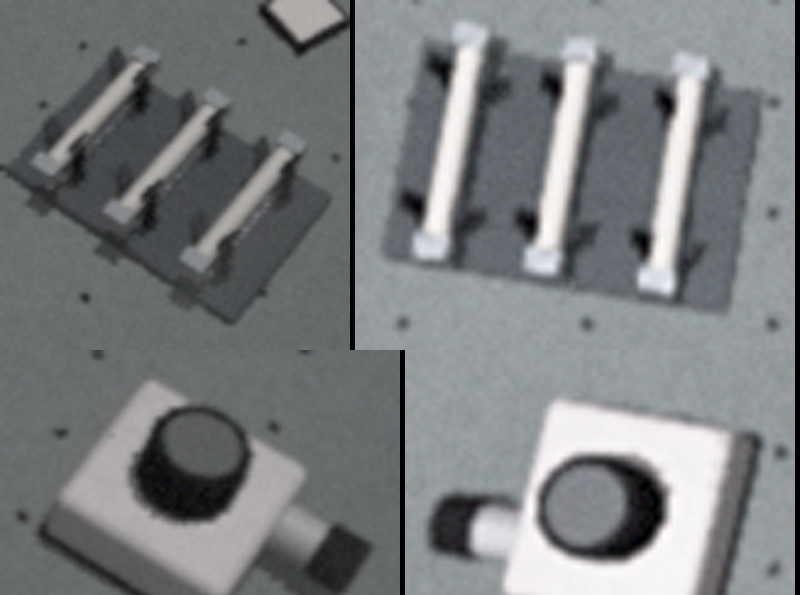

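```bash
cat >> h.py <<'E'
def tri(a,pa,b,pb):
    A=[];
    Ms=[]
    for c,p in((a,pa),(b,pb)):
        P=np.array(c["mtx"])@np.c_[c["R"],c["t"]]; Ms.append(P)
    X=cv2.triangulatePoints(Ms[0],Ms[1],np.array(pa,float),np.array(pb,float))[:,0]; return X[:3]/X[3]
E
python3 -c "
from h import *
import pickle
s=pickle.load(open('scene8.pkl','rb'));c=pickle.load(open('top8.pkl','rb'))
k=tri(s,(446.1,250.9),c,(130.0,245.4)); print('cap top',k,ray(s,446.1,250.9,.0745),ray(c,130,245.4,.0745))
def mid(f,x0,y0,fx,fy,pts): return [((p[0])/fx+x0,(p[1])/fy+y0) for p in pts]
# rod ferrule tops (+x end, -x end) per rod
S=[((45,160),(145,55)),((122,209),(215,101)),((198,259),(291,144))]
Tp=[((690,66),(656,278)),((580,48),(543,260)),((471,33),(432,244))]
for a,b in zip(S,Tp):
  sa=[(270+x/3.5,205+y/3.5) for x,y in a]; tb=[(195+(x-355)*90/440,170+y*70/350) for x,y in b]
  X=[tri(s,p,c,q) for p,q in zip(sa,tb)]; print('rod mid',np.mean(X,0).round(4),'d',(X[0]-X[1]).round(4),[x[2].round(4) for x in X])
"
```

```text
cap top [0.44287316 0.26769796 0.07080359] [0.44483343 0.26853597 0.0745    ] [0.44315348 0.26450347 0.0745    ]
rod mid [ 0.5513 -0.0506  0.0456] d [ 0.11   -0.0171  0.0023] [np.float64(0.0468), np.float64(0.0444)]
rod mid [0.5606 0.0092 0.0441] d [ 0.1092 -0.0157  0.0044] [np.float64(0.0463), np.float64(0.0419)]
rod mid [0.5686 0.0681 0.0439] d [ 0.1099 -0.0161  0.0024] [np.float64(0.0451), np.float64(0.0427)]
```

All three rods are home: triangulated ferrule tops are level at about 45 mm, and the spacing and angle are right. The cap axis is at about (0.444, 0.2665) and its top measures 71 mm against 74.5 mm expected. Now the cap.

Call:
drive_tool([
  {"hand":1,"offset":[0,40,0],"angular":[0,0,-8]},
  {"hand":1,"offset":[0,40,0],"angular":[0,0,-8]},
  {"hand":1,"offset":[0,40,0],"angular":[0,0,-8]},
  {"hand":1,"offset":[0,40,0],"angular":[0,0,-8]},
  {"hand":1,"offset":[0,40,0],"angular":[0,0,-8]},
  {"hand":1,"offset":[0,40,0],"angular":[0,0,-8]},
  {"hand":1,"offset":[0,40,0],"angular":[0,0,-8]},
  {"hand":1,"offset":[0,40,0],"angular":[0,0,-8]},
])

```text
time: 33.83
tool_pos: [0.4457, 0.1099, 0.1868]
tcp_rot: [-3.11, 0.443, 0.002]
wrist_force: [-0.5, 0.1, -0.6]
width: 1.002
```

Call:
drive_tool([
  {"hand":1,"offset":[0,16.1,0],"angular":[0,0,0]},
  {"hand":1,"offset":[0,16.1,0],"angular":[0,0,0]},
  {"hand":1,"offset":[0,16.1,0],"angular":[0,0,0]},
  {"hand":1,"offset":[0,16.1,-5],"angular":[0,0,0]},
  {"hand":1,"offset":[0,16.1,-8],"angular":[0,0,0]},
  {"hand":1,"offset":[0,16.1,-8],"angular":[0,0,0]},
  {"hand":1,"offset":[0,16.1,-8],"angular":[0,0,0]},
])

```text
time: 34.7
tool_pos: [0.4475, 0.2681, 0.1084]
tcp_rot: [-3.108, 0.452, -0.001]
wrist_force: [-0.5, 0.5, 0.0]
width: 1.0
```

```bash
python3 -c "
from h import *
st()
s=cam('scene');c=cam('top');cv2.imwrite('pics/g9.png',np.hstack([cv2.resize(s['frame'][170:300,380:500],None,fx=3,fy=3),cv2.resize(c['frame'][180:310,80:200],None,fx=3,fy=3)]))
"
```

```text
t 34.7 tcp [0.4475 0.2681 0.1084] yaw 163.5 tilt [ 0.001  0.    -1.   ] F [-0.5  0.5  0. ] w 1.0 q6 2.35
```

View pics/g9.png

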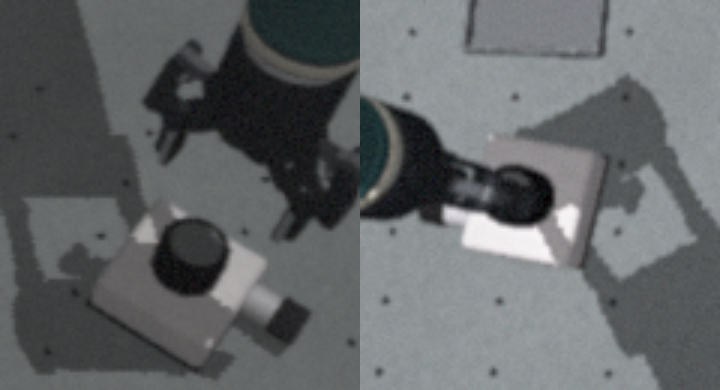

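```bash
python3 -c "
from h import *
s=cam('scene')
for z in(.10,.11,.12,.13,.14,.15):print(z,proj(s,[.4475,.268,z]).round(1))
for sg in(1,-1):
  d=np.array([-np.sin(np.radians(163.5)),np.cos(np.radians(163.5)),0])*sg*.0425
  for z in(.11,.13,.15): print(sg,z,((proj(s,np.array([.4475,.268,z])+d)-[380,170])*3).round())
"
```

```text
0.1 [448.6 245.4]
0.11 [449.9 242.9]
0.12 [451.1 240.3]
0.13 [452.4 237.7]
0.14 [453.8 235.1]
0.15 [455.1 232.4]
1 0.11 [160. 184.]
1 0.13 [167. 168.]
1 0.15 [174. 152.]
-1 0.11 [261. 255.]
-1 0.13 [270. 239.]
-1 0.15 [279. 224.]
```

Call:
drive_tool([
  {"hand":1,"offset":[-0.35,-0.15,-3],"angular":[0,0,0]},
  {"hand":1,"offset":[-0.35,-0.15,-5],"angular":[0,0,0]},
  {"hand":1,"offset":[-0.35,-0.15,-7],"angular":[0,0,0]},
  {"hand":1,"offset":[-0.35,-0.15,-8],"angular":[0,0,0]},
  {"hand":1,"offset":[-0.35,-0.15,-8],"angular":[0,0,0]},
])

```text
time: 35.48
tool_pos: [0.4433, 0.2668, 0.0276]
tcp_rot: [3.109, -0.451, -0.0]
wrist_force: [0.4, 1.2, -0.0]
width: 0.998
```

Call:
drive_tool([
  {"hand":0.3,"offset":[0,0,0],"angular":[0,0,0]},
  {"hand":0.3,"offset":[0,0,0],"angular":[0,0,0]},
  {"hand":0.3,"offset":[0,0,0],"angular":[0,0,0]},
  {"hand":0.3,"offset":[0,0,0],"angular":[0,0,0]},
], force=50)

```text
time: 35.98
tool_pos: [0.4443, 0.2678, 0.0287]
tcp_rot: [-3.107, 0.451, -0.003]
wrist_force: [-1.4, 1.9, 5.3]
width: 0.577
```

Call:
drive_tool([
  {"hand":0.3,"offset":[0,0,0.02],"angular":[0,0,10]},
  {"hand":0.3,"offset":[0,0,0.05],"angular":[0,0,20]},
  {"hand":0.3,"offset":[0,0,0.07],"angular":[0,0,30]},
  {"hand":0.3,"offset":[0,0,0.1],"angular":[0,0,40]},
  {"hand":0.3,"offset":[0,0,0.12],"angular":[0,0,50]},
  {"hand":0.3,"offset":[0,0,0.15],"angular":[0,0,60]},
  {"hand":0.3,"offset":[0,0,0.17],"angular":[0,0,70]},
  {"hand":0.3,"offset":[0,0,0.2],"angular":[0,0,80]},
])

```text
time: 36.98
tool_pos: [0.4443, 0.266, 0.0306]
tcp_rot: [2.665, 1.66, 0.001]
wrist_force: [1.2, -5.0, 7.4]
width: 0.582
```

```bash
python3 -c "
from h import *
s=st();print(np.round(s['torque'],2))"
```

```text
t 36.975 tcp [0.4443 0.266  0.0306] yaw -116.2 tilt [ 0.002 -0.001 -1.   ] F [ 1.2 -5.   7.4] w 0.582 q6 0.95
[-0.84 -0.15 -0.2 ]
```

Call:
drive_tool([
  {"hand":0.3,"offset":[0,0,0.05],"angular":[0,0,10]},
  {"hand":0.3,"offset":[0,0,0.08],"angular":[0,0,20]},
  {"hand":0.3,"offset":[0,0,0.1],"angular":[0,0,30]},
  {"hand":0.3,"offset":[0,0,0.13],"angular":[0,0,40]},
  {"hand":0.3,"offset":[0,0,0.15],"angular":[0,0,50]},
  {"hand":0.3,"offset":[0,0,0.18],"angular":[0,0,60]},
  {"hand":0.3,"offset":[0,0,0.2],"angular":[0,0,70]},
  {"hand":0.3,"offset":[0,0,0.23],"angular":[0,0,80]},
])

```text
time: 37.98
tool_pos: [0.4459, 0.2659, 0.0328]
tcp_rot: [0.973, 2.982, 0.001]
wrist_force: [5.2, -5.8, 1.8]
width: 0.579
```

Call:
drive_tool([
  {"hand":0.3,"offset":[0,0,0.02],"angular":[0,0,10]},
  {"hand":0.3,"offset":[0,0,0.05],"angular":[0,0,20]},
  {"hand":0.3,"offset":[0,0,0.07],"angular":[0,0,30]},
  {"hand":0.3,"offset":[0,0,0.1],"angular":[0,0,40]},
  {"hand":0.3,"offset":[0,0,0.12],"angular":[0,0,50]},
  {"hand":0.3,"offset":[0,0,0.15],"angular":[0,0,60]},
  {"hand":0.3,"offset":[0,0,0.17],"angular":[0,0,70]},
  {"hand":0.3,"offset":[0,0,0.2],"angular":[0,0,80]},
])

```text
time: 38.98
tool_pos: [0.4459, 0.2672, 0.0349]
tcp_rot: [-1.171, 2.91, -0.001]
wrist_force: [4.6, -0.8, 1.0]
width: 0.578
```

Call:
drive_tool([
  {"hand":0.3,"offset":[0,0,0.02],"angular":[0,0,10]},
  {"hand":0.3,"offset":[0,0,0.05],"angular":[0,0,20]},
  {"hand":0.3,"offset":[0,0,0.07],"angular":[0,0,30]},
  {"hand":0.3,"offset":[0,0,0.07],"angular":[0,0,30]},
])

```text
time: 39.48
tool_pos: [0.4451, 0.2678, 0.0356]
tcp_rot: [-1.875, 2.516, -0.001]
wrist_force: [3.5, 3.5, 2.2]
width: 0.585
```

```bash
python3 -c "
from h import *
s=st();print(np.round(s['torque'],2))"
```

```text
t 39.475 tcp [0.4451 0.2678 0.0356] yaw 73.4 tilt [ 0.004  0.002 -1.   ] F [3.5 3.5 2.2] w 0.585 q6 -2.36
[ 0.38 -0.51  0.04]
```

Call:
drive_tool([
  {"hand":1,"offset":[0,0,0],"angular":[0,0,0]},
  {"hand":1,"offset":[0,0,0],"angular":[0,0,0]},
  {"hand":1,"offset":[0,0,0],"angular":[0,0,0]},
  {"hand":1,"offset":[0,0,0],"angular":[0,0,-10]},
  {"hand":1,"offset":[0,0,0],"angular":[0,0,-20]},
  {"hand":1,"offset":[0,0,0],"angular":[0,0,-30]},
  {"hand":1,"offset":[0,0,0],"angular":[0,0,-40]},
  {"hand":1,"offset":[0,0,0],"angular":[0,0,-50]},
])

```text
time: 40.48
tool_pos: [0.4427, 0.2666, 0.0341]
tcp_rot: [0.63, -3.077, 0.001]
wrist_force: [0.5, -0.0, 0.2]
width: 1.001
```

Call:
drive_tool([
  {"hand":1,"offset":[0,0,0],"angular":[0,0,-80]},
  {"hand":1,"offset":[0,0,0],"angular":[0,0,-80]},
  {"hand":1,"offset":[0,0,0],"angular":[0,0,-80]},
  {"hand":1,"offset":[0,0,0],"angular":[0,0,-80]},
  {"hand":1,"offset":[0,0,0],"angular":[0,0,-80]},
  {"hand":1,"offset":[0,0,0],"angular":[0,0,-80]},
  {"hand":1,"offset":[0,0,0],"angular":[0,0,-80]},
  {"hand":1,"offset":[0,0,0],"angular":[0,0,-80]},
])

```text
time: 41.48
tool_pos: [0.4427, 0.2665, 0.034]
tcp_rot: [-1.493, -2.764, 0.002]
wrist_force: [0.0, 0.2, -0.6]
width: 1.001
```

Call:
drive_tool([
  {"hand":1,"offset":[0,0,0],"angular":[0,0,-80]},
  {"hand":1,"offset":[0,0,0],"angular":[0,0,-80]},
  {"hand":1,"offset":[0,0,0],"angular":[0,0,-80]},
  {"hand":1,"offset":[0,0,0],"angular":[0,0,-80]},
  {"hand":1,"offset":[0,0,0],"angular":[0,0,-80]},
  {"hand":1,"offset":[0,0,0],"angular":[0,0,-80]},
  {"hand":1,"offset":[0,0,0],"angular":[0,0,-80]},
  {"hand":1,"offset":[0,0,0],"angular":[0,0,-80]},
])

```text
time: 42.48
tool_pos: [0.4427, 0.2665, 0.034]
tcp_rot: [2.92, 1.158, -0.002]
wrist_force: [0.0, -0.2, -0.6]
width: 0.997
```

Call:
drive_tool([
  {"hand":1,"offset":[0,0,0],"angular":[0,0,-60]},
  {"hand":1,"offset":[0,0,0],"angular":[0,0,-60]},
  {"hand":1,"offset":[0,0,0],"angular":[0,0,-60]},
  {"hand":1,"offset":[0,0,0],"angular":[0,0,-60]},
  {"hand":1,"offset":[0,0,0],"angular":[0,0,-60]},
  {"hand":1,"offset":[0,0,0],"angular":[0,0,-60]},
  {"hand":1,"offset":[0,0,0],"angular":[0,0,-60]},
  {"hand":1,"offset":[0,0,0],"angular":[0,0,-60]},
])

```text
time: 43.48
tool_pos: [0.443, 0.2667, 0.0343]
tcp_rot: [3.109, -0.448, -0.001]
wrist_force: [-1.3, -0.5, 0.3]
width: 1.0
```

```bash
python3 -c "
from h import *
s=st();print(np.round(s['torque'],2))"
```

```text
t 43.475 tcp [0.443  0.2667 0.0343] yaw 163.6 tilt [-0. -0. -1.] F [-1.3 -0.5  0.3] w 1.0 q6 2.35
[ 0.03 -0.03  0.01]
```

Call:
drive_tool([
  {"hand":1,"offset":[0.2,0.03,0],"angular":[0,0,0]},
  {"hand":0.3,"offset":[0.2,0.03,0],"angular":[0,0,0]},
  {"hand":0.3,"offset":[0.2,0.03,0],"angular":[0,0,0]},
  {"hand":0.3,"offset":[0.2,0.03,0],"angular":[0,0,0]},
  {"hand":0.3,"offset":[0.2,0.03,0],"angular":[0,0,0]},
])

```text
time: 44.1
tool_pos: [0.4456, 0.2675, 0.0349]
tcp_rot: [-3.108, 0.451, -0.001]
wrist_force: [-0.3, 1.3, 2.9]
width: 0.58
```

Call:
drive_tool([
  {"hand":0.3,"offset":[0,0,0.02],"angular":[0,0,10]},
  {"hand":0.3,"offset":[0,0,0.05],"angular":[0,0,20]},
  {"hand":0.3,"offset":[0,0,0.07],"angular":[0,0,30]},
  {"hand":0.3,"offset":[0,0,0.1],"angular":[0,0,40]},
  {"hand":0.3,"offset":[0,0,0.12],"angular":[0,0,50]},
  {"hand":0.3,"offset":[0,0,0.15],"angular":[0,0,60]},
  {"hand":0.3,"offset":[0,0,0.17],"angular":[0,0,70]},
  {"hand":0.3,"offset":[0,0,0.2],"angular":[0,0,80]},
])

```text
time: 45.1
tool_pos: [0.4454, 0.2669, 0.0368]
tcp_rot: [2.666, 1.661, -0.0]
wrist_force: [-0.3, -1.2, 3.0]
width: 0.579
```

Call:
drive_tool([
  {"hand":0.3,"offset":[0,0,0.02],"angular":[0,0,10]},
  {"hand":0.3,"offset":[0,0,0.05],"angular":[0,0,20]},
  {"hand":0.3,"offset":[0,0,0.07],"angular":[0,0,30]},
  {"hand":0.3,"offset":[0,0,0.1],"angular":[0,0,40]},
  {"hand":0.3,"offset":[0,0,0.12],"angular":[0,0,50]},
  {"hand":0.3,"offset":[0,0,0.15],"angular":[0,0,60]},
  {"hand":0.3,"offset":[0,0,0.17],"angular":[0,0,70]},
  {"hand":0.3,"offset":[0,0,0.2],"angular":[0,0,80]},
])

```text
time: 46.1
tool_pos: [0.4456, 0.2669, 0.0389]
tcp_rot: [0.975, 2.986, -0.0]
wrist_force: [-0.4, -1.3, 3.8]
width: 0.584
```

Call:
drive_tool([
  {"hand":0.3,"offset":[0,0,0.02],"angular":[0,0,10]},
  {"hand":0.3,"offset":[0,0,0.05],"angular":[0,0,20]},
  {"hand":0.3,"offset":[0,0,0.07],"angular":[0,0,30]},
  {"hand":0.3,"offset":[0,0,0.1],"angular":[0,0,40]},
  {"hand":0.3,"offset":[0,0,0.12],"angular":[0,0,50]},
  {"hand":0.3,"offset":[0,0,0.15],"angular":[0,0,60]},
  {"hand":0.3,"offset":[0,0,0.17],"angular":[0,0,70]},
  {"hand":0.3,"offset":[0,0,0.2],"angular":[0,0,80]},
])

```text
time: 47.1
tool_pos: [0.4458, 0.2672, 0.0409]
tcp_rot: [-1.172, 2.914, -0.0]
wrist_force: [0.7, 0.7, 3.5]
width: 0.577
```

Call:
drive_tool([
  {"hand":0.3,"offset":[0,0,0.02],"angular":[0,0,10]},
  {"hand":0.3,"offset":[0,0,0.05],"angular":[0,0,20]},
  {"hand":0.3,"offset":[0,0,0.07],"angular":[0,0,30]},
  {"hand":0.3,"offset":[0,0,0.07],"angular":[0,0,30]},
])

```text
time: 47.6
tool_pos: [0.4458, 0.2673, 0.0416]
tcp_rot: [-1.877, 2.518, -0.001]
wrist_force: [-0.8, 0.2, 4.0]
width: 0.583
```

```bash
python3 -c "
from h import *
s=st();print(np.round(s['torque'],2))
s=cam('scene');c=cam('top');cv2.imwrite('pics/g10.png',np.hstack([cv2.resize(s['frame'][190:300,390:500],None,fx=3.5,fy=3.5),cv2.resize(c['frame'][200:310,80:190],None,fx=3.5,fy=3.5)]))
"
```

```text
t 47.6 tcp [0.4458 0.2673 0.0416] yaw 73.4 tilt [ 0.001  0.    -1.   ] F [-0.8  0.2  4. ] w 0.583 q6 -2.36
[ 0.01 -0.06  0.03]
```

View pics/g10.png

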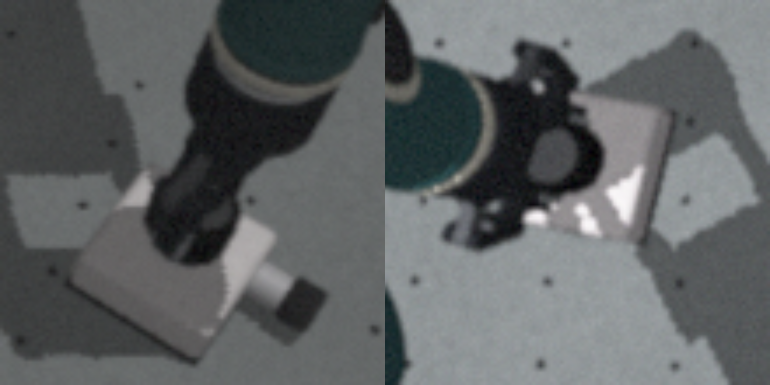

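Call:
drive_tool([
  {"hand":1,"offset":[0,0,0],"angular":[0,0,0]},
  {"hand":1,"offset":[0,0,0],"angular":[0,0,0]},
  {"hand":1,"offset":[0,0,0],"angular":[0,0,0]},
  {"hand":1,"offset":[0,0,0],"angular":[0,0,-10]},
  {"hand":1,"offset":[0,0,0],"angular":[0,0,-20]},
  {"hand":1,"offset":[0,0,0],"angular":[0,0,-30]},
  {"hand":1,"offset":[0,0,0],"angular":[0,0,-40]},
  {"hand":1,"offset":[0,0,0],"angular":[0,0,-50]},
])

```text
time: 48.7
tool_pos: [0.445, 0.267, 0.0409]
tcp_rot: [0.63, -3.077, 0.0]
wrist_force: [-0.6, -0.6, -0.3]
width: 1.0
```

Call:
drive_tool([
  {"hand":1,"offset":[0,0,0],"angular":[0,0,-80]},
  {"hand":1,"offset":[0,0,0],"angular":[0,0,-80]},
  {"hand":1,"offset":[0,0,0],"angular":[0,0,-80]},
  {"hand":1,"offset":[0,0,0],"angular":[0,0,-80]},
  {"hand":1,"offset":[0,0,0],"angular":[0,0,-80]},
  {"hand":1,"offset":[0,0,0],"angular":[0,0,-80]},
  {"hand":1,"offset":[0,0,0],"angular":[0,0,-80]},
  {"hand":1,"offset":[0,0,0],"angular":[0,0,-80]},
])

```text
time: 49.7
tool_pos: [0.445, 0.267, 0.0409]
tcp_rot: [-1.492, -2.764, 0.001]
wrist_force: [-0.0, -0.3, -0.4]
width: 1.003
```

Call:
drive_tool([
  {"hand":1,"offset":[0,0,0],"angular":[0,0,-80]},
  {"hand":1,"offset":[0,0,0],"angular":[0,0,-80]},
  {"hand":1,"offset":[0,0,0],"angular":[0,0,-80]},
  {"hand":1,"offset":[0,0,0],"angular":[0,0,-80]},
  {"hand":1,"offset":[0,0,0],"angular":[0,0,-80]},
  {"hand":1,"offset":[0,0,0],"angular":[0,0,-80]},
  {"hand":1,"offset":[0,0,0],"angular":[0,0,-80]},
  {"hand":1,"offset":[0,0,0],"angular":[0,0,-80]},
])

```text
time: 50.7
tool_pos: [0.445, 0.267, 0.0409]
tcp_rot: [2.92, 1.158, -0.001]
wrist_force: [-0.4, 0.3, 0.7]
width: 1.002
```

Call:
drive_tool([
  {"hand":1,"offset":[0,0,0],"angular":[0,0,-60]},
  {"hand":1,"offset":[0,0,0],"angular":[0,0,-60]},
  {"hand":1,"offset":[0,0,0],"angular":[0,0,-60]},
  {"hand":1,"offset":[0,0,0],"angular":[0,0,-60]},
  {"hand":1,"offset":[0,0,0],"angular":[0,0,-60]},
  {"hand":1,"offset":[0,0,0],"angular":[0,0,-60]},
  {"hand":1,"offset":[0,0,0],"angular":[0,0,-60]},
  {"hand":1,"offset":[0,0,0],"angular":[0,0,-60]},
])

```text
time: 51.7
tool_pos: [0.4451, 0.2671, 0.041]
tcp_rot: [3.109, -0.448, -0.0]
wrist_force: [-0.7, 0.3, -0.3]
width: 1.008
```

Call:
drive_tool([
  {"hand":0.3,"offset":[0,0,0],"angular":[0,0,0]},
  {"hand":0.3,"offset":[0,0,0],"angular":[0,0,0]},
  {"hand":0.3,"offset":[0,0,0],"angular":[0,0,0]},
  {"hand":0.3,"offset":[0,0,0],"angular":[0,0,0]},
  {"hand":0.3,"offset":[0,0,0],"angular":[0,0,0]},
])

```text
time: 52.32
tool_pos: [0.4455, 0.2671, 0.0415]
tcp_rot: [-3.109, 0.451, -0.001]
wrist_force: [-0.2, -2.0, 4.9]
width: 0.579
```

Call:
drive_tool([
  {"hand":0.3,"offset":[0,0,0.02],"angular":[0,0,10]},
  {"hand":0.3,"offset":[0,0,0.05],"angular":[0,0,20]},
  {"hand":0.3,"offset":[0,0,0.07],"angular":[0,0,30]},
  {"hand":0.3,"offset":[0,0,0.1],"angular":[0,0,40]},
  {"hand":0.3,"offset":[0,0,0.12],"angular":[0,0,50]},
  {"hand":0.3,"offset":[0,0,0.15],"angular":[0,0,60]},
  {"hand":0.3,"offset":[0,0,0.17],"angular":[0,0,70]},
  {"hand":0.3,"offset":[0,0,0.2],"angular":[0,0,80]},
])

```text
time: 53.32
tool_pos: [0.4452, 0.2673, 0.0434]
tcp_rot: [-2.667, -1.66, -0.0]
wrist_force: [-1.9, -1.2, 5.2]
width: 0.581
```

Call:
drive_tool([
  {"hand":0.3,"offset":[0,0,0.02],"angular":[0,0,10]},
  {"hand":0.3,"offset":[0,0,0.05],"angular":[0,0,20]},
  {"hand":0.3,"offset":[0,0,0.07],"angular":[0,0,30]},
  {"hand":0.3,"offset":[0,0,0.1],"angular":[0,0,40]},
  {"hand":0.3,"offset":[0,0,0.12],"angular":[0,0,50]},
  {"hand":0.3,"offset":[0,0,0.15],"angular":[0,0,60]},
  {"hand":0.3,"offset":[0,0,0.17],"angular":[0,0,70]},
  {"hand":0.3,"offset":[0,0,0.2],"angular":[0,0,80]},
])

```text
time: 54.32
tool_pos: [0.4452, 0.2671, 0.0455]
tcp_rot: [-0.976, -2.986, 0.0]
wrist_force: [-1.3, -2.0, 4.7]
width: 0.58
```

Call:
drive_tool([
  {"hand":0.3,"offset":[0,0,0.02],"angular":[0,0,10]},
  {"hand":0.3,"offset":[0,0,0.05],"angular":[0,0,20]},
  {"hand":0.3,"offset":[0,0,0.07],"angular":[0,0,30]},
  {"hand":0.3,"offset":[0,0,0.1],"angular":[0,0,40]},
  {"hand":0.3,"offset":[0,0,0.12],"angular":[0,0,50]},
  {"hand":0.3,"offset":[0,0,0.15],"angular":[0,0,60]},
  {"hand":0.3,"offset":[0,0,0.17],"angular":[0,0,70]},
  {"hand":0.3,"offset":[0,0,0.2],"angular":[0,0,80]},
])

```text
time: 55.32
tool_pos: [0.4456, 0.2673, 0.0475]
tcp_rot: [-1.172, 2.914, 0.0]
wrist_force: [0.1, -0.5, 3.9]
width: 0.58
```

Call:
drive_tool([
  {"hand":0.3,"offset":[0,0,0.02],"angular":[0,0,10]},
  {"hand":0.3,"offset":[0,0,0.05],"angular":[0,0,20]},
  {"hand":0.3,"offset":[0,0,0.07],"angular":[0,0,30]},
  {"hand":0.3,"offset":[0,0,0.07],"angular":[0,0,30]},
])

```text
time: 55.82
tool_pos: [0.4459, 0.2677, 0.0483]
tcp_rot: [-1.876, 2.517, -0.0]
wrist_force: [0.6, 1.8, 4.0]
width: 0.581
```

```bash
python3 -c "
from h import *
s=st();print(np.round(s['torque'],2))"
```

```text
t 55.825 tcp [0.4459 0.2677 0.0483] yaw 73.4 tilt [ 0.001  0.001 -1.   ] F [0.6 1.8 4. ] w 0.581 q6 -2.36
[ 0.02 -0.05  0.01]
```

Call:
drive_tool([
  {"hand":0.3,"offset":[0,0,0.15],"angular":[0,0,0]},
  {"hand":0.3,"offset":[0,0,0.3],"angular":[0,0,0]},
  {"hand":0.3,"offset":[0,0,0.5],"angular":[0,0,0]},
  {"hand":0.3,"offset":[0,0,0.5],"angular":[0,0,0]},
])

```text
time: 56.32
tool_pos: [0.4452, 0.2671, 0.0528]
tcp_rot: [1.879, -2.518, -0.0]
wrist_force: [-0.2, -0.5, -1.0]
width: 0.583
```

Free: only the cap's weight is on the wrist. I'll lift it and carry it to the tray at (0.646, 0.279).

Call:
drive_tool([
  {"hand":0.3,"offset":[0,0,1],"angular":[0,0,0]},
  {"hand":0.3,"offset":[0,0,2],"angular":[0,0,0]},
  {"hand":0.3,"offset":[0,0,4],"angular":[0,0,0]},
  {"hand":0.3,"offset":[0,0,6],"angular":[0,0,0]},
  {"hand":0.3,"offset":[0,0,7],"angular":[0,0,0]},
  {"hand":0.3,"offset":[0,0,7],"angular":[0,0,0]},
])

```text
time: 57.08
tool_pos: [0.446, 0.2676, 0.1241]
tcp_rot: [-1.878, 2.515, -0.001]
wrist_force: [0.3, -0.1, -1.3]
width: 0.578
```

Call:
drive_tool([
  {"hand":0.3,"offset":[3,0,0],"angular":[0,0,0]},
  {"hand":0.3,"offset":[7,0.5,0],"angular":[0,0,0]},
  {"hand":0.3,"offset":[12,1,0],"angular":[0,0,0]},
  {"hand":0.3,"offset":[16,1.2,0],"angular":[0,0,0]},
  {"hand":0.3,"offset":[20.1,1.2,0],"angular":[0,0,0]},
  {"hand":0.3,"offset":[20.1,1.2,0],"angular":[0,0,0]},
  {"hand":0.3,"offset":[20.1,1.2,0],"angular":[0,0,0]},
])

```text
time: 57.95
tool_pos: [0.645, 0.2787, 0.1212]
tcp_rot: [1.877, -2.515, -0.002]
wrist_force: [-0.9, -0.6, -0.5]
width: 0.581
```

```bash
python3 -c "
from h import *
st()
s=cam('scene');c=cam('top');cv2.imwrite('pics/g11.png',np.hstack([cv2.resize(s['frame'][230:390,350:490],None,fx=2.8,fy=2.8),cv2.resize(c['frame'][130:290,60:200],None,fx=2.8,fy=2.8)]))
"
```

```text
t 57.95 tcp [0.645  0.2787 0.1212] yaw 73.5 tilt [-0.003 -0.001 -1.   ] F [-0.9 -0.6 -0.5] w 0.581 q6 -2.48
```

View pics/g11.png

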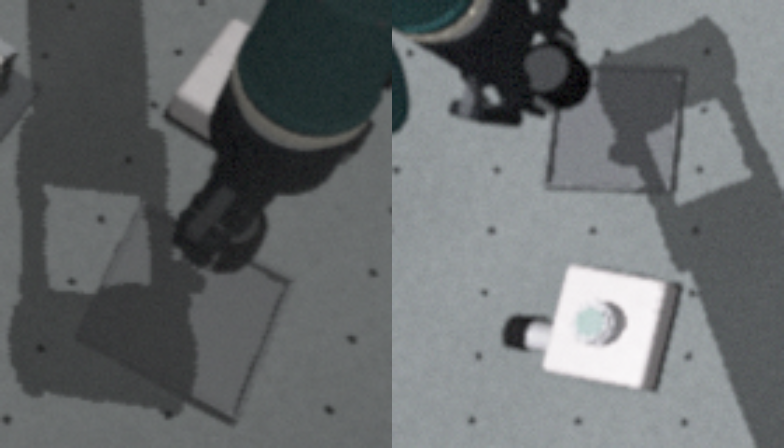

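Call:
drive_tool([
  {"hand":0.3,"offset":[0.1,0.1,-4],"angular":[0,0,0]},
  {"hand":0.3,"offset":[0.1,0.1,-7],"angular":[0,0,0]},
  {"hand":0.3,"offset":[0.1,0.1,-9],"angular":[0,0,0]},
  {"hand":0.3,"offset":[0.1,0.1,-11],"angular":[0,0,0]},
  {"hand":0.3,"offset":[0.1,0.1,-11.8],"angular":[0,0,0]},
  {"hand":0.3,"offset":[0.1,0.1,-11.8],"angular":[0,0,0]},
  {"hand":0.3,"offset":[0.1,0.1,-11.8],"angular":[0,0,0]},
])

```text
time: 58.92
tool_pos: [0.6483, 0.2805, 0.0061]
tcp_rot: [-1.878, 2.516, -0.001]
wrist_force: [-0.4, -0.5, -0.2]
width: 0.585
```

Call:
drive_tool([
  {"hand":0.3,"offset":[0,0,-0.3],"angular":[0,0,0]},
  {"hand":0.3,"offset":[0,0,-0.6],"angular":[0,0,0]},
  {"hand":0.3,"offset":[0,0,-0.9],"angular":[0,0,0]},
  {"hand":0.3,"offset":[0,0,-0.9],"angular":[0,0,0]},
])

```text
time: 59.42
tool_pos: [0.6468, 0.28, -0.0047]
tcp_rot: [1.879, -2.517, -0.0]
wrist_force: [-0.6, -0.7, -1.5]
width: 0.582
```

Call:
drive_tool([
  {"hand":0.3,"offset":[0,0,-0.2],"angular":[0,0,0]},
  {"hand":0.3,"offset":[0,0,-0.3],"angular":[0,0,0]},
  {"hand":0.3,"offset":[0,0,-0.3],"angular":[0,0,0]},
])

```text
time: 59.8
tool_pos: [0.6472, 0.2801, -0.0073]
tcp_rot: [1.88, -2.517, -0.0]
wrist_force: [0.2, 0.7, -1.0]
width: 0.581
```

Call:
drive_tool([
  {"hand":0.65,"offset":[0,0,0],"angular":[0,0,0]},
  {"hand":0.75,"offset":[0,0,0],"angular":[0,0,0]},
  {"hand":0.75,"offset":[0,0,0],"angular":[0,0,0]},
  {"hand":0.75,"offset":[0,0,2],"angular":[0,0,0]},
  {"hand":0.75,"offset":[0,0,6],"angular":[0,0,0]},
  {"hand":0.9,"offset":[0,0,11],"angular":[0,0,0]},
  {"hand":0.9,"offset":[0,0,16],"angular":[0,0,0]},
  {"hand":0.9,"offset":[0,0,18],"angular":[0,0,0]},
])

```text
time: 60.8
tool_pos: [0.6498, 0.2812, 0.1795]
tcp_rot: [-1.875, 2.51, -0.004]
wrist_force: [0.6, -0.2, -0.0]
width: 0.899
```

Call:
drive_tool([
  {"hand":0.9,"offset":[-5,5,0],"angular":[0,0,10]},
  {"hand":0.9,"offset":[-10,10,0],"angular":[0,0,-10]},
  {"hand":0.9,"offset":[-15,15,0],"angular":[0,0,-20]},
  {"hand":0.9,"offset":[-20,20,0],"angular":[0,0,-30]},
  {"hand":0.9,"offset":[-22,22,0],"angular":[0,0,-30]},
  {"hand":0.9,"offset":[-22,22,0],"angular":[0,0,-30]},
])

```text
time: 61.55
tool_pos: [0.4234, 0.5027, 0.1726]
tcp_rot: [1.171, -2.914, -0.001]
wrist_force: [0.9, -0.6, 0.1]
width: 0.904
```

```bash
python3 -c "
from h import *
st()
s=cam('scene');c=cam('top');
can=np.vstack([cv2.resize(s['frame'][190:400,260:500],(480,420)), ])
b=cv2.resize(c['frame'][120:280,100:290],(320,270)); d=np.zeros((420,320,3),np.uint8); d[:270]=b
cv2.imwrite('pics/g12.png',np.hstack([can,d]))
"
```

```text
t 61.55 tcp [0.4234 0.5027 0.1726] yaw 43.8 tilt [-0.002  0.    -1.   ] F [ 0.9 -0.6  0.1] w 0.904 q6 -1.5
```

View pics/g12.png

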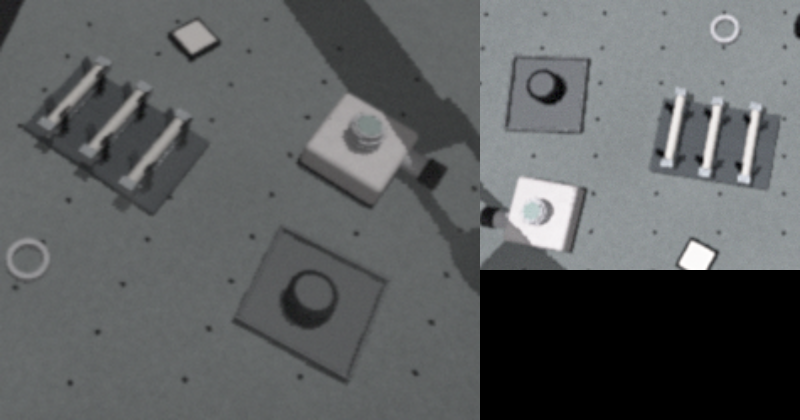

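The cap stands upright near the middle of the tray at scene crop (312,298). All three rods are in their clips, and the tile and lens ring look unmoved. I'll hand in.

```bash
python3 -c "
from h import *
print(bot.finish_job())"
```

```text
the job is handed in; nothing more can be done
None
```

I clipped all three white rods, then unscrewed the dust cap, lifted it off and set it down in the grey tray. I've handed the job in, and no verdict was reported.

- **Rods:** each was pressed until the force jumped to about 30 N at the predicted home height. That is above the 5–8 N needed to pass the jaw. Triangulating the ferrules put their tops level at 44–46 mm where I expected 49 mm, so that height check was about 4 mm low for all three. The mid-points lie 60 mm apart, parallel to the rack.
- **Cap:** I turned it 810° in three strokes. It then lifted with no resistance, and I released it 1–2 mm above the tray floor. The last picture shows it upright near the middle of the tray with the port bare.
- **Other objects:** the white tile and lens ring look unmoved in the last picture. I didn't measure them, and the eyepiece shows only at the edge.
- **Mismatch found:** the fingertips really sit about 14 mm above the reported TCP, which made the first grasps of rod A miss. I corrected this from the camera views, and no rod moved in the missed attempts.

I saw no grip slip, no rod was knocked aside, and the run ended at about 62 s.

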